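# Take the dried sorting caddies off the drip rail and close them with their own lids

### The job

The small sorting caddies have dried on the drip rail: lift each one off the rail, stand it upright on the floor of a free well in the grey bin-frame insert, and close it fully with the lid of its own colour. A lid whose caddy is missing stays lying on the bench; leave everything else on the bench where it is.

Things in the scene. Friction and masses are not known exactly. Their poses are not given: they have to be found in the camera images.
- rail: Fixed drip stand: two steel bars along its y axis, 470 mm long, on end posts. Caddies hang from the upper bar (11 mm thick, axis x = 42.5, top z = 142 mm, highest part of the stand), leaning on the lower bar (10 mm thick, axis x = 37, z = 78 mm). Origin: on the bench below the middle of the row of caddies; +x points from the caddies to the bars, away from the robot.
- insert: Grey plastic insert of the pull-out bin frame, fixed on the bench: a block 230 x 230 x 28 mm with four round wells, 70 mm wide and 22 mm deep, 2 x 2 at 110 mm pitch along its x and y axes. Origin: centre of its underside.
- well0 (a point): Centre of the floor of a well of the insert (the one at its -x -y corner), 6 mm above the bench and 22 mm below the insert's top.
- well1 (a point): Centre of the floor of a well of the insert (the one at its -x +y corner), 6 mm above the bench and 22 mm below the insert's top.
- well2 (a point): Centre of the floor of a well of the insert (the one at its +x -y corner), 6 mm above the bench and 22 mm below the insert's top.
- well3 (a point): Centre of the floor of a well of the insert (the one at its +x +y corner), 6 mm above the bench and 22 mm below the insert's top.
- caddy_teal: Open round steel caddy, teal band and hook (may be absent): outside 64, inside 58, height 90 mm, about 130 g. Origin: centre of its underside, z up. Hook on its +x side: strap z = 82 to 86 mm out to x = 52, lip down to z = 60 mm behind the bar; 24 mm wide. Hangs upright, origin 60 mm above the bench; comes off lifted straight up 23 mm or more. Grip it across its diameter along its own y.
- lid_teal: Lid of the teal caddy: steel disc 66 mm wide with a teal round vent cap (30 mm wide) to hold it by; about 60 g. Origin: centre of its underside, z up: rubber plug z = 0 to 9 mm (54 mm wide, lower 4 mm 49 wide), disc 9 to 13, cap 13 to 37 mm. Lies on the bench cap up, on its plug. Closed on a caddy the disc rests on the rim: lid origin 81 mm above the caddy's.
- caddy_red: Open round steel caddy, red band and hook (may be absent): outside 64, inside 58, height 90 mm, about 130 g. Origin: centre of its underside, z up. Hook on its +x side: strap z = 82 to 86 mm out to x = 52, lip down to z = 60 mm behind the bar; 24 mm wide. Hangs upright, origin 60 mm above the bench; comes off lifted straight up 23 mm or more. Grip it across its diameter along its own y.
- lid_red: Lid of the red caddy: steel disc 66 mm wide with a red round vent cap (30 mm wide) to hold it by; about 60 g. Origin: centre of its underside, z up: rubber plug z = 0 to 9 mm (54 mm wide, lower 4 mm 49 wide), disc 9 to 13, cap 13 to 37 mm. Lies on the bench cap up, on its plug. Closed on a caddy the disc rests on the rim: lid origin 81 mm above the caddy's.
- caddy_yellow: Open round steel caddy, yellow band and hook (may be absent): outside 64, inside 58, height 90 mm, about 130 g. Origin: centre of its underside, z up. Hook on its +x side: strap z = 82 to 86 mm out to x = 52, lip down to z = 60 mm behind the bar; 24 mm wide. Hangs upright, origin 60 mm above the bench; comes off lifted straight up 23 mm or more. Grip it across its diameter along its own y.
- lid_yellow: Lid of the yellow caddy: steel disc 66 mm wide with a yellow round vent cap (30 mm wide) to hold it by; about 60 g. Origin: centre of its underside, z up: rubber plug z = 0 to 9 mm (54 mm wide, lower 4 mm 49 wide), disc 9 to 13, cap 13 to 37 mm. Lies on the bench cap up, on its plug. Closed on a caddy the disc rests on the rim: lid origin 81 mm above the caddy's.
- caddy_black: Open round steel caddy, black band and hook (may be absent): outside 64, inside 58, height 90 mm, about 130 g. Origin: centre of its underside, z up. Hook on its +x side: strap z = 82 to 86 mm out to x = 52, lip down to z = 60 mm behind the bar; 24 mm wide. Hangs upright, origin 60 mm above the bench; comes off lifted straight up 23 mm or more. Grip it across its diameter along its own y.
- lid_black: Lid of the black caddy: steel disc 66 mm wide with a black round vent cap (30 mm wide) to hold it by; about 60 g. Origin: centre of its underside, z up: rubber plug z = 0 to 9 mm (54 mm wide, lower 4 mm 49 wide), disc 9 to 13, cap 13 to 37 mm. Lies on the bench cap up, on its plug. Closed on a caddy the disc rests on the rim: lid origin 81 mm above the caddy's.
- compost_caddy: Large round steel kitchen caddy with a black twist vent cap, 164 mm wide, 217 mm tall; a bystander. Origin: centre of its underside.
- scraper: Teal silicone scraper lying flat, about 230 mm long; a bystander.
- brush: Beechwood dish brush lying bristles down, about 200 mm long; a bystander.
- soap: Soap bottle, 64 mm wide, 170 mm tall; a bystander. Origin: centre of its underside.
- jar: Amber glass jar, 66 mm wide, 90 mm tall; a bystander. Origin: centre of its underside.
- liner_roll: Green roll of bin liners standing on end, 60 mm wide, 160 mm tall; a bystander. Origin: centre of its underside.
Things that resemble listed ones, but are neither listed nor needed, are in the scene too. Leave any green look-alike of the lid_yellow alone.

How it is judged:
By the outcome, as a careful person would: the job done as asked, in the order asked, and still so for the second after the job is handed in, with the robot touching nothing.
Of caddy_teal, caddy_red, caddy_yellow, caddy_black only 3 to 4 are there at a start; the rules pass over those that are not, and their reading is None.
At some moment in a run one of lid_teal, lid_red, lid_yellow, lid_black may be knocked a few centimetres aside while the robot is not near it.
It also fails if it takes over 210 s, if anything falls off the work surface, if the arm or the gripper's body presses on something with over 40 N, if the wrist force passes 120 N, or if a joint passes its speed limit or range.

### The arm

A 6-joint arm with a two-finger parallel gripper is mounted at the origin on the work surface. World frame = base frame: x ahead of the robot, y to its left, z up, the work surface at z = 0. Lengths are in m, angles in rad, forces in N, time in s.
With the tool pointing down it reaches from about 0.375 to 0.975 m from the base axis. Payload 3.8 kg.
Tool frame: the origin (TCP) lies at the very end of the fingers, on their centre line; the grasp point (between the pads) lies 19 mm behind it; z points along the fingers, y is the line along which they close (so a half turn about z gives the same grasp; the last joint's range is limited). The gripper opens to 88 mm and grips with 3 to 60 N. Pads are 18 mm wide; open, the fingers measure 123 mm over their backs; the gripper's body (75 mm by 187 mm) begins 45 mm behind the grasp point.
Start: joints at [1.071, 0.264, 1.604, -0, 1.274, -0.037], TCP at [0.301, 0.604, 0.239] pointing down, gripper open.
Joint ranges: [-2.63, 2.63], [-0.94, 2.18], [0.31, 2.57], [-1.31, 4.45], [0, 2.66], [-2.55, 2.55]. Speed limits (rad/s): [2.57, 2.57, 3.14, 3.14, 3.14, 3.14].

### API

Orientations are given as a unit quaternion [x, y, z, w].
In Python, from bench import arm gives the robot as it stands. The module is installed in compiled form; this text tells all that it offers.
- The arm moves only by the tool servo_tool, never from a script. Its arguments are lists of equal length, an entry for each row: "slide": the shift along the tool's x, y, z in m, a list of three; "rot": the turn, a rotation vector about the tool's x, y, z in degrees, a list of three; "hand": the opening, from 0 (shut) to 1 (fully open). In form: {"slide": [[tx, ty, tz], ...], "rot": [[rx, ry, rz], ...], "hand": [hand, ...]}. A call has 1 to 12 rows; each row is the pose to reach, as a shift and turn from the pose commanded when the call began, along the tool's axes at that moment; what a row does not reach only later rows make up. A row lasts 1/10 s, in which the tool goes at most 50 mm and 8.59 degrees, less where a joint would pass 70% of its speed; a pose out of reach is approached as far as the arm can. A call with a gripper value outside its range is refused whole. The fingers move at their own pace and stop on an object; "squeeze" is the grip in N (left out, the last holds). Time passes only in rows, so rows that repeat a pose let the fingers close. It gives the time, the measured TCP pose, the force, the opening and the grip force at its end, in the units of the state.
- arm.get_state(): the state, without advancing time (a new reading comes with each control period).
- arm.read_camera(name): name is "side" or "top"; returns a dict with "img" (480x640x3 uint8, red, green, blue), "fx", "fy", "cx", "cy" (pixels), "xyz" and "attitude" of the camera in the world. Camera axes: x right, y down, z forward; pixel columns grow to the right and rows downward; lengths in m; the calibration is good to about 2 mm. A picture is of the moment at which its call begins. There is no depth.
- arm.finish_job(): hands the job in; it is judged then, once.
The state is a dict: "time": time; "joints": joint angles; "joint_vel": joint speeds; "effort": joint torques, N m; "tool_pos": TCP position; "eef_rot": TCP orientation; "force": force on the tool from outside, world axes, zero at the start; "moment": the same for the moment, N m; "width": finger opening in m; "finger_force": force on a finger pad.
Only numpy, scipy, OpenCV 4.12 (cv2) and the standard library are available. Lean on these libraries where they do the work, as an engineer would, in place of code of your own. Each camera call takes 0.05 s, during which the arm holds its last target. There are 200 camera calls.

## Working session

There is one attempt and no reset: what is moved stays moved. The work goes in short steps, Python scripts to look and compute and a tool call to move; the robot and the scene stay as the last step left them, time stands still between calls to the robot, and variables do not carry over. Pictures are saved under pics/ and viewed, at most 14 in all, crops included, and the job is handed in when it is done.

Besides the shell and the picture viewer there is one more tool, called after "Emit:" by a JSON object that holds its "api" and its "payload". servo_tool: Moves the arm, as the interface text tells. Its arguments: {"type":"object","properties":{"slide":{"type":"array","items":{"type":"array","items":{"type":"number"}}},"rot":{"type":"array","items":{"type":"array","items":{"type":"number"}}},"hand":{"type":"array","items":{"type":"number"}},"squeeze":{"type":"number"}},"required":["slide","rot","hand"]}

```bash
mkdir -p pics; python3 - <<'E'
from bench import arm
import cv2
s=arm.get_state();print({k:s[k] for k in('time','tool_pos','eef_rot','width','force')})
for n in('side','top'):
    c=arm.read_camera(n);cv2.imwrite(f'pics/{n}0.png',c['img'][:,:,::-1]);print(n,{k:v for k,v in c.items() if k!='img'})
E
```

```text
{'time': 0.0, 'tool_pos': array([0.30104292, 0.60336189, 0.23739202]), 'eef_rot': array([ 2.29345166e-01,  9.73344517e-01, -1.07861688e-03, -2.86450584e-04]), 'width': 0.08805847187984063, 'force': array([-0.25743993, -0.44923544, -0.03510609])}
side {'fx': 555.1363218797555, 'fy': 555.1363218797555, 'cx': 315.37320866634394, 'cy': 236.7837678265755, 'xyz': array([-0.1423032 , -0.75585265,  1.17628579]), 'attitude': array([ 0.86201253, -0.34754638,  0.13397703, -0.34379656])}
top {'fx': 614.2765696156466, 'fy': 614.2765696156466, 'cx': 325.8782843139146, 'cy': 234.15904969990697, 'xyz': array([0.46935868, 0.01397205, 1.8749979 ]), 'attitude': array([ 0.71136388, -0.70232236,  0.01777052, -0.01972189])}
```

View pics/side0.png

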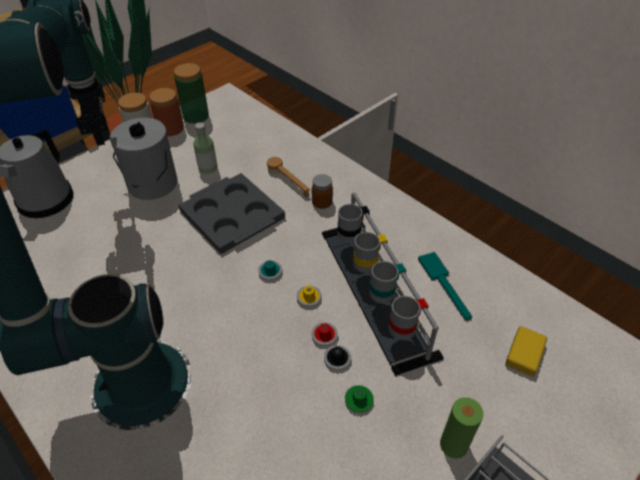

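View pics/top0.png

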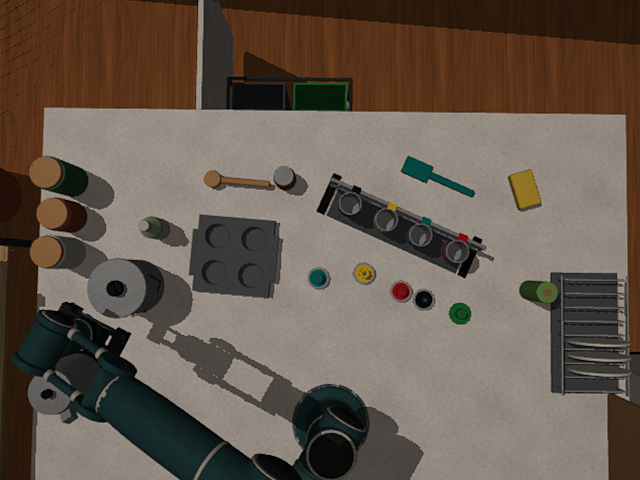

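The pictures show all four caddies on the rail: in the top view black (350,203), yellow (385,219), teal (420,235) and red (457,250). The lids are teal (318,278), yellow (364,273), red (401,291) and black (424,299). The four wells at (217,236), (255,237), (214,272) and (250,274) are free.

Possible confusions:
- Green look-alike lid at (459,313): not to be touched.
- Yellow sponge (524,190) and teal scraper (437,176): not lids.
- Compost cap (117,289) and the lid of the second grey caddy (47,394): not the black lid.

```bash
cat > h.py <<'E'
from bench import arm
import cv2, numpy as np
from scipy.spatial.transform import Rotation as R
def cam(n): return arm.read_camera(n)
def ray(c,uv):
    d=R.from_quat(c['attitude']).apply([(uv[0]-c['cx'])/c['fx'],(uv[1]-c['cy'])/c['fy'],1]); return c['xyz'],d
def plane(c,uv,z):
    o,d=ray(c,uv); return o+d*(z-o[2])/d[2]
def proj(c,p):
    q=R.from_quat(c['attitude']).inv().apply(np.array(p)-c['xyz']); return np.array([c['fx']*q[0]/q[2]+c['cx'],c['fy']*q[1]/q[2]+c['cy']])
H={'teal':((82,100),110,40),'yellow':((20,32),140,80),'red':((174,6),140,60),'green':((55,75),120,40)}
def mask(img,col):
    h,s,v=[x.astype(int) for x in cv2.split(cv2.cvtColor(img,cv2.COLOR_RGB2HSV))]
    if col=='black': return ((v<45)).astype(np.uint8)
    (a,b),S,V=H[col]; hm=(h>=a)&(h<=b) if a<b else (h>=a)|(h<=b)
    return (hm&(s>S)&(v>V)).astype(np.uint8)
def blobs(c,col,mn=12,box=None):
    m=mask(c['img'],col)
    if box: k=np.zeros_like(m);k[box[1]:box[3],box[0]:box[2]]=1;m=m*k
    n,l,st,ce=cv2.connectedComponentsWithStats(m)
    return [(ce[i].round(1),st[i].tolist()) for i in range(1,n) if st[i][4]>=mn]
E
cat > q.py <<'E'
from h import *
t,s=cam('top'),cam('side')
for col in('teal','yellow','red','black'):
    print(col,'TOP')
    for ce,st in blobs(t,col,12,(290,140,500,330)): print(ce,st,plane(t,ce,.028)[:2].round(4))
    print(' SIDE')
    for ce,st in blobs(s,col,12,(250,190,450,380)): print(ce,st,plane(s,ce,.025)[:2].round(4))
a=t['img'][150:330,180:500]; cv2.imwrite('pics/crop0.png',cv2.resize(a,None,fx=2.5,fy=2.5,interpolation=cv2.INTER_CUBIC)[:,:,::-1])
E
python3 q.py
```

```text
teal TOP
[430.3 174.7] [402, 156, 72, 41, 750] [ 0.7515 -0.2939]
[425.9 221. ] [421, 217, 10, 9, 57] [ 0.6109 -0.2812]
[317.1 277.3] [310, 270, 17, 17, 190] [0.4374 0.0444]
 SIDE
[435.3 269. ] [419, 253, 31, 43, 558] [ 0.7506 -0.277 ]
[269.4 267.7] [261, 261, 18, 16, 156] [0.4322 0.0382]
[400.2 267.6] [396, 264, 9, 9, 54] [ 0.6866 -0.208 ]
yellow TOP
[392.  205.7] [387, 202, 10, 9, 59] [ 0.6559 -0.1787]
[363.  272.8] [355, 265, 17, 17, 208] [ 0.4527 -0.0932]
 SIDE
[382.2 238.1] [378, 234, 9, 9, 55] [ 0.7338 -0.1014]
[308.4 293.8] [299, 286, 20, 17, 207] [ 0.4474 -0.1   ]
red TOP
[462.7 237.4] [457, 233, 11, 10, 62] [ 0.5628 -0.392 ]
[400.2 290.8] [393, 283, 16, 17, 206] [ 0.4003 -0.2051]
 SIDE
[422.3 303. ] [417, 299, 11, 10, 67] [ 0.6365 -0.3241]
[324.1 332.6] [314, 324, 21, 18, 262] [ 0.3935 -0.2135]
[405.9 331. ] [403, 329, 8, 5, 23] [ 0.5409 -0.3497]
black TOP
[292.8 181.6] [290, 172, 6, 17, 47] [0.7253 0.1218]
[336.2 176.5] [332, 174, 9, 6, 36] [ 0.7425 -0.0093]
[326.5 198. ] [317, 181, 21, 33, 249] [0.6767 0.0192]
[360.5 193.4] [339, 186, 48, 21, 114] [ 0.692  -0.0833]
[340.6 1
[... 1312 characters left out ...]
.9] [374, 239, 4, 7, 15] [ 0.7086 -0.0974]
[331.8 250. ] [328, 242, 9, 17, 17] [ 0.599  -0.0339]
[370.6 293.9] [340, 246, 57, 94, 1618] [ 0.5632 -0.2125]
[341.2 268.2] [337, 260, 10, 18, 20] [ 0.5706 -0.0985]
[270.2 270.9] [265, 267, 11, 8, 63] [0.4264 0.0281]
[392.9 271.9] [391, 268, 5, 8, 22] [ 0.661  -0.2042]
[352.6 290.1] [348, 281, 10, 19, 23] [ 0.5387 -0.1715]
[414.4 308.7] [411, 304, 7, 11, 37] [ 0.6081 -0.3214]
[368.3 320.4] [364, 311, 11, 21, 27] [ 0.4978 -0.2644]
[407.2 347.4] [389, 328, 41, 34, 633] [ 0.5073 -0.3819]
[382.8 348.2] [375, 333, 17, 31, 44] [ 0.4636 -0.3428]
[337.1 356.4] [327, 347, 21, 19, 290] [ 0.369  -0.2825]
[416.1 362.5] [392, 351, 51, 24, 513] [ 0.4906 -0.4227]
```

View pics/crop0.png

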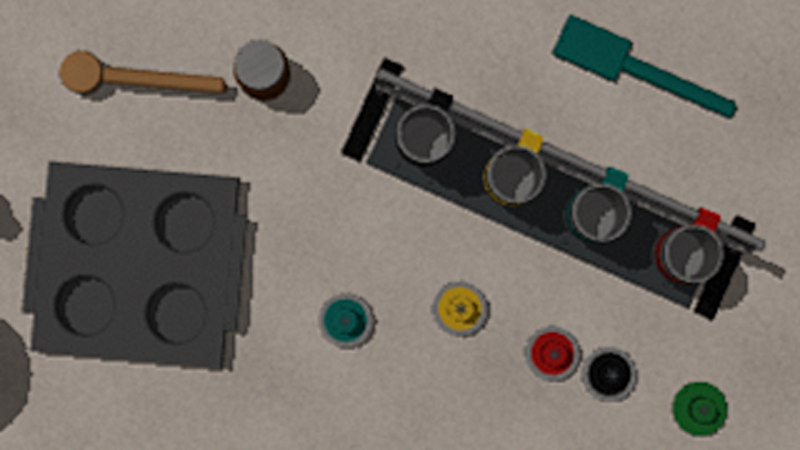

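The crop confirms it: four hooks in colours black, yellow, teal, red; grey-rimmed lids at crop (346,320) teal, (461,310) yellow, (553,353) red, (611,375) black. The all-green one at (700,409) is the look-alike. Next I'll measure rims, wells and lid discs.

```bash
cat > m.py <<'E'
from h import *
def hough(c,box,r,z,k=6,p2=18,md=.7):
    x0,y0,x1,y1=box; g=cv2.cvtColor(c['img'][y0:y1,x0:x1],cv2.COLOR_RGB2GRAY)
    g=cv2.GaussianBlur(cv2.resize(g,None,fx=k,fy=k,interpolation=cv2.INTER_CUBIC),(0,0),3)
    o=cv2.HoughCircles(g,cv2.HOUGH_GRADIENT,1.5,2*r*k*md,param1=80,param2=p2,minRadius=int(r*k*.88),maxRadius=int(r*k*1.12))
    o=[] if o is None else o[0]
    for u,v,rr in o:
        uv=((u+.5)/k-.5+x0,(v+.5)/k-.5+y0); print(np.round(uv,1),round(rr/k,1),plane(c,uv,z)[:2].round(4))
if __name__=='__main__':
    t,s=cam('top'),cam('side')
    print('rims');hough(t,(325,180,485,275),11.4,.150)
    print('wells');hough(t,(185,205,285,300),11.6,.028)
    print('discs');hough(t,(295,255,450,320),11,.013)
    for col,n in(('teal',0),('yellow',0),('red',0)):
        for c,b in((t,(290,140,500,330)),(s,(250,190,450,380))):
            for ce,st in blobs(c,col,40,b):
                if st[4]<300: print(col,'lid' if st[4]>100 else 'hook',plane(c,ce,.015 if st[4]>100 else .146)[:2].round(4))
    for c,b in((t,(410,285,440,315)),(s,(322,343,352,372))):
        for ce,st in blobs(c,'black',100,b): print('black lid',plane(c,ce,.015)[:2].round(4))
    for c,b in((t,(355,180,380,215)),(t,(430,90,470,200)),(s,(358,204,370,215))):
        for ce,st in blobs(c,'black',20,b): print('black hook?',ce,plane(c,ce,.146)[:2].round(4))
E
python3 m.py
```

```text
rims
[349.5 202.7] 11.8 [ 0.6505 -0.046 ]
[457.2 251.5] 11.5 [ 0.517  -0.3498]
[384.7 219.7] 11.7 [ 0.6037 -0.1457]
wells
discs
[401.7 291.7] 10.7 [ 0.3971 -0.2114]
[421.2 299.2] 10.5 [ 0.3753 -0.2704]
[365.2 275. ] 9.8 [ 0.4461 -0.1008]
teal hook [ 0.6021 -0.2626]
teal lid [0.4372 0.0446]
teal lid [0.437  0.0452]
teal hook [ 0.5992 -0.2658]
yellow hook [ 0.644  -0.1664]
yellow lid [ 0.4526 -0.0939]
yellow hook [ 0.642 -0.17 ]
yellow lid [ 0.4525 -0.0947]
red hook [ 0.5569 -0.3661]
red lid [ 0.3998 -0.2066]
red hook [ 0.5545 -0.3693]
red lid [ 0.3981 -0.2088]
black lid [ 0.3755 -0.2764]
black lid [ 0.3735 -0.2784]
black hook? [363.1 194.1] [ 0.6759 -0.0845]
black hook? [367.5 208.4] [ 0.6354 -0.0973]
black hook? [364.6 209.8] [ 0.6858 -0.0686]
```

```bash
cat > w.py <<'E'
from m import *
t,s=cam('top'),cam('side')
for c in(t,s): c['raw']=c['img']; c['img']=np.clip((c['img'].astype(float)-20)*3,0,255).astype(np.uint8)
print('wells');hough(t,(185,205,285,300),11.6,.028,p2=9,md=.9)
print('teal rim');hough(t,(400,215,440,255),11.4,.150,p2=8)
def big(c,b,z,ks=15):
    m=np.zeros(c['raw'].shape[:2],np.uint8);x0,y0,x1,y1=b
    m[y0:y1,x0:x1]=(c['raw'][y0:y1,x0:x1].max(2)<82)
    m=cv2.morphologyEx(cv2.morphologyEx(m,cv2.MORPH_CLOSE,np.ones((7,7))),cv2.MORPH_OPEN,np.ones((ks,ks)))
    k=max(cv2.findContours(m,cv2.RETR_EXTERNAL,cv2.CHAIN_APPROX_NONE)[0],key=cv2.contourArea)
    r=cv2.minAreaRect(k);print(r)
    for p in cv2.boxPoints(r): print(p.round(1),plane(c,p,z)[:2].round(4))
big(t,(180,200,290,310),.028)
o=[cv2.resize(c['img'][y:y+h,x:x+w],None,fx=k,fy=k,interpolation=cv2.INTER_CUBIC)[:,:,::-1] for c,x,y,w,h,k in((t,183,207,104,100,4),(s,172,168,120,90,3.3))]
hh=max(a.shape[0] for a in o); o=[cv2.copyMakeBorder(a,0,hh-a.shape[0],0,0,cv2.BORDER_CONSTANT) for a in o]
a=np.hstack(o)[:,:800];print(a.shape);cv2.imwrite('pics/wells.png',a)
E
python3 w.py
```

```text
wells
[253.  238.5] 12.1 [0.5516 0.2391]
[213.7 272. ] 12.7 [0.4494 0.355 ]
[250.2 275. ] 12.4 [0.4419 0.2452]
[216.7 235.5] 12.1 [0.5593 0.3484]
[201.7 251.7] 11.0 [0.5097 0.3925]
[279.5 293.5] 12.1 [0.3877 0.1565]
[238.  255.2] 10.7 [0.5006 0.2832]
[235.2 206. ] 11.6 [0.6491 0.2946]
[203.7 294.5] 12.4 [0.3818 0.3835]
[269.2 207.7] 12.7 [0.6451 0.1918]
[194.7 231.2] 10.5 [0.5712 0.415 ]
[284.  227.7] 10.7 [0.5852 0.1463]
[266.2 259.2] 10.7 [0.4897 0.198 ]
[211.  205.2] 10.3 [0.6505 0.3679]
[238.2 297. ] 12.7 [0.3756 0.2799]
teal rim
[420.5 234.5] 11.7 [ 0.5634 -0.2465]
[432.7 217.7] 10.8 [ 0.6111 -0.2808]
[404.7 231. ] 11.7 [ 0.5727 -0.2022]
[411.7 216. ] 10.3 [ 0.6153 -0.2217]
[406.  251.5] 12.5 [ 0.5151 -0.2061]
[434.2 251. ] 11.7 [ 0.5175 -0.2853]
((235.2551727294922, 255.93792724609375), (91.1839370727539, 76.90011596679688), 4.763641834259033)
[186.6 290.5] [0.393 0.435]
[193.  213.8] [0.6237 0.4214]
[283.9 221.4] [0.6042 0.1468]
[277.5 298. ] [0.3739 0.1621]
(400, 800, 3)
```

View pics/wells.png

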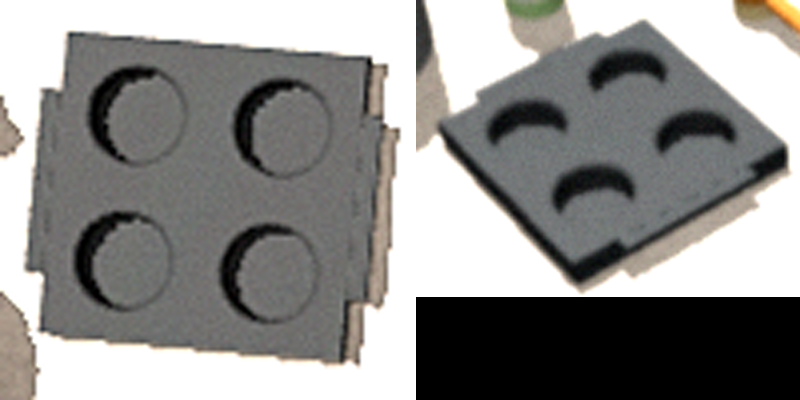

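The wells picture shows all four wells empty: centres at top-view pixels (217,236), (253,239), (214,272) and (250,275). The insert yaw is about -4° and the rail yaw about -24°. First I raise the arm and travel to above the black caddy.

Emit:
{"api": "servo_tool", "payload": {"slide": [[0,0,-0.05],[0,0,-0.1],[-0.04,-0.028,-0.1],[-0.08,-0.056,-0.1],[-0.12,-0.085,-0.1],[-0.16,-0.113,-0.1],[-0.2,-0.141,-0.1],[-0.24,-0.17,-0.1],[-0.28,-0.198,-0.1],[-0.32,-0.226,-0.1],[-0.36,-0.254,-0.1],[-0.4,-0.282,-0.1]], "rot": [[0,0,0],[0,0,0],[0,0,0],[0,0,0],[0,0,0],[0,0,0],[0,0,0],[0,0,0],[0,0,0],[0,0,0],[0,0,0],[0,0,0]], "hand": [1,1,1,1,1,1,1,1,1,1,1,1], "squeeze": 25}}

```text
time: 1.6
tool_pos: [0.534, 0.1712, 0.3391]
eef_rot: [0.229, 0.973, 0.0, 0.0]
force: [0.0, 0.8, -0.2]
width: 0.0882
finger_force: 0.0
```

Emit:
{"api": "servo_tool", "payload": {"slide": [[-0.04,-0.03,0],[-0.08,-0.06,0],[-0.12,-0.085,0],[-0.16,-0.113,0],[-0.202,-0.143,0],[-0.202,-0.143,0.05],[-0.202,-0.143,0.09],[-0.202,-0.143,0.09]], "rot": [[0,0,-2.9],[0,0,-2.9],[0,0,-2.9],[0,0,-2.9],[0,0,-2.9],[0,0,-2.9],[0,0,-2.9],[0,0,-2.9]], "hand": [1,1,1,1,1,1,1,1]}}

```text
time: 2.4
tool_pos: [0.646, -0.0454, 0.2409]
eef_rot: [0.205, 0.979, -0.001, -0.007]
force: [-0.8, -0.2, -0.5]
width: 0.0882
finger_force: 0.0
```

```bash
cat > go.py <<'E'
import sys
from h import *
# usage: go.py x y z ... : slide (tool axes) from measured pose to each world target
s=arm.get_state(); r=R.from_quat(s['eef_rot']); p=np.array(s['tool_pos'])
print('t',round(s['time'],2),'tcp',p.round(4),'w',round(s['width'],4),'F',np.round(s['force'],1),'yaw_y',round(np.degrees(np.arctan2(*r.apply([0,1,0])[1::-1])),2))
a=[float(v) for v in sys.argv[1:]]
for i in range(0,len(a),3): print(a[i:i+3],r.inv().apply(np.array(a[i:i+3])-p).round(4))
E
python3 go.py .6505 -.046 .101
```

```text
t 2.4 tcp [ 0.646  -0.0454  0.2409] w 0.0882 F [-0.8 -0.2 -0.5] yaw_y 66.31
[0.6505, -0.046, 0.101] [-0.0062  0.0018  0.1398]
```

Emit:
{"api": "servo_tool", "payload": {"slide": [[-0.003,0,0.03],[-0.003,0,0.06],[-0.003,0,0.09],[-0.003,0,0.12],[-0.003,0,0.139],[-0.003,0,0.139],[-0.003,0,0.139]], "rot": [[0,0,0],[0,0,0],[0,0,0],[0,0,0],[0,0,0],[0,0,0],[0,0,0]], "hand": [1,1,1,1,1,1,1]}}

```text
time: 3.1
tool_pos: [0.6542, -0.046, 0.1118]
eef_rot: [0.204, 0.979, 0.0, 0.001]
force: [-0.4, -0.7, 0.4]
width: 0.0878
finger_force: 0.0
```

```bash
python3 go.py .6505 -.046 .101; python3 -c "
from h import *
c=cam('side');cv2.imwrite('pics/g1.png',cv2.resize(c['img'][140:380,260:460],None,fx=2.5,fy=2.5)[:,:,::-1])"
```

```text
t 3.1 tcp [ 0.6542 -0.046   0.1118] w 0.0878 F [-0.4 -0.7  0.4] yaw_y 66.42
[0.6505, -0.046, 0.101] [ 0.0035 -0.0015  0.0107]
```

View pics/g1.png

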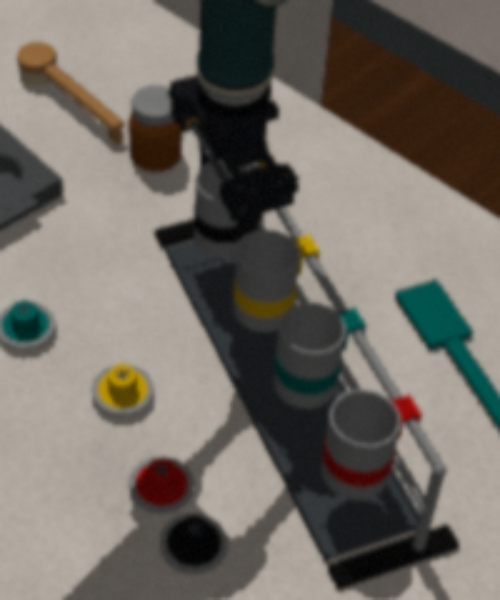

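The close crop shows the open fingers straddling the black caddy at crop (220,190), with the neighbours untouched. I'll lower 10 mm and grip.

Emit:
{"api": "servo_tool", "payload": {"slide": [[0.003,-0.001,0.01],[0.003,-0.001,0.01],[0.003,-0.001,0.01],[0.003,-0.001,0.01],[0.003,-0.001,0.01],[0.003,-0.001,0.01],[0.003,-0.001,0.01],[0.003,-0.001,0.01]], "rot": [[0,0,0],[0,0,0],[0,0,0],[0,0,0],[0,0,0],[0,0,0],[0,0,0],[0,0,0]], "hand": [1,0.5,0.5,0.5,0.5,0.5,0.5,0.5], "squeeze": 25}}

```text
time: 3.95
tool_pos: [0.6499, -0.046, 0.1]
eef_rot: [0.205, 0.979, -0.0, 0.0]
force: [-2.8, 0.5, 2.1]
width: 0.0635
finger_force: 25.0
```

```bash
python3 go.py .6505 -.046 .20 .559 .348 .20
```

```text
t 3.95 tcp [ 0.6499 -0.046   0.1   ] w 0.0635 F [-2.8  0.5  2.1] yaw_y 66.39
[0.6505, -0.046, 0.2] [-0.0006  0.0003 -0.1   ]
[0.559, 0.348, 0.2] [ 0.2411  0.3246 -0.1   ]
```

Emit:
{"api": "servo_tool", "payload": {"slide": [[0,0,-0.015],[0,0,-0.03],[0,0,-0.05],[0,0,-0.07],[0,0,-0.09],[0,0,-0.1],[0.02,0.03,-0.1],[0.045,0.06,-0.1],[0.07,0.09,-0.1],[0.09,0.12,-0.1],[0.115,0.155,-0.1],[0.14,0.19,-0.1]], "rot": [[0,0,0],[0,0,0],[0,0,0],[0,0,0],[0,0,0],[0,0,0],[0,0,0],[0,0,0],[0,0,0],[0,0,0],[0,0,0],[0,0,0]], "hand": [0.5,0.5,0.5,0.5,0.5,0.5,0.5,0.5,0.5,0.5,0.5,0.5]}}

```text
time: 5.15
tool_pos: [0.597, 0.1856, 0.1998]
eef_rot: [0.205, 0.979, 0.0, -0.0]
force: [0.6, 0.6, -1.7]
width: 0.0637
finger_force: 25.0
```

Emit:
{"api": "servo_tool", "payload": {"slide": [[0.03,0.04,0],[0.055,0.075,0],[0.08,0.11,0],[0.101,0.135,0],[0.101,0.135,0],[0.101,0.135,0],[0.101,0.135,0]], "rot": [[0,0,0],[0,0,0],[0,0,0],[0,0,0],[0,0,0],[0,0,0],[0,0,0]], "hand": [0.5,0.5,0.5,0.5,0.5,0.5,0.5]}}

```text
time: 5.85
tool_pos: [0.5593, 0.3475, 0.1996]
eef_rot: [0.205, 0.979, -0.0, -0.0]
force: [-0.7, -0.0, -1.2]
width: 0.064
finger_force: 25.0
```

```bash
python3 go.py .5593 .3481 .05; python3 -c "
from h import *
o=[]
for n,x,y in (('side',130,80),('top',160,170)):
    c=cam(n);o.append(cv2.resize(c['img'][y:y+150,x:x+130],None,fx=3,fy=3)[:,:,::-1])
cv2.imwrite('pics/p1.png',np.hstack(o))"
```

```text
t 5.85 tcp [0.5593 0.3475 0.1996] w 0.064 F [-0.7 -0.  -1.2] yaw_y 66.36
[0.5593, 0.3481, 0.05] [0.0002 0.0007 0.1496]
```

View pics/p1.png

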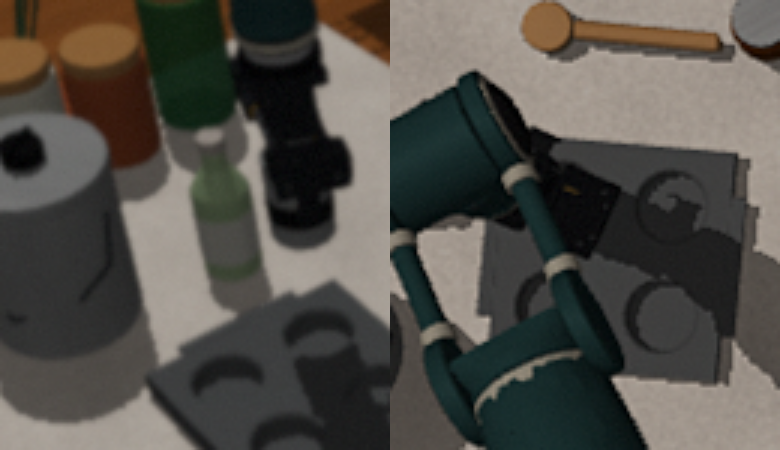

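```bash
cat > off.py <<'E'
from h import *
# offset of held caddy from TCP axis seen across the side view; + = rightwards in side image
s=arm.get_state();p=np.array(s['tool_pos']);c=cam('side')
r=R.from_quat(s['eef_rot']);ex=r.apply([1,0,0])
g=c['img'].max(2).astype(int)
for dz in(-.030,-.022,-.015):
    q=proj(c,p+[0,0,dz]);k=np.linalg.norm(proj(c,p+[0,0,dz]+.01*ex)-q)
    v=int(round(q[1]));u=int(round(q[0]));row=g[v]
    th=130
    l=u
    while row[l]<th:l-=1
    rr=u
    while row[rr]<th:rr+=1
    f=lambda a,b:a+(th-row[a])/(row[b]-row[a])*(b-a)
    L=f(l+1,l);Rr=f(rr-1,rr)
    print(dz,q.round(1),'edges',round(L,1),round(Rr,1),'w',round(Rr-L,1),'off px',round((L+Rr)/2-q[0],2),'px per 10mm toolx',round(k,2),row[l-2:l+3],row[rr-2:rr+3])
E
python3 off.py
```

```text
-0.03 [230.3 153.8] edges 219.1 242.4 w 23.3 off px 0.47 px per 10mm toolx 3.44 [163 161 137  74  28] [ 68 117 147 157 160]
-0.022 [230.  151.6] edges 218.5 242.0 w 23.5 off px 0.27 px per 10mm toolx 3.46 [155 163 152 109  47] [ 34  78 132 155 158]
-0.015 [229.7 149.6] edges 218.2 241.8 w 23.6 off px 0.3 px per 10mm toolx 3.47 [159 161 141  73  16] [ 26  81 143 159 162]
```

The held black caddy sits at side pixel (230,152), within about 1 mm of the gripper axis, so I lower it into well 3.

Emit:
{"api": "servo_tool", "payload": {"slide": [[0,0.0005,0.04],[0,0.0005,0.08],[0,0.0005,0.11],[0,0.0005,0.12],[0,0.0005,0.13],[0,0.0005,0.14],[0,0.0005,0.148],[0,0.0005,0.152],[0,0.0005,0.154],[0,0.0005,0.154]], "rot": [[0,0,0],[0,0,0],[0,0,0],[0,0,0],[0,0,0],[0,0,0],[0,0,0],[0,0,0],[0,0,0],[0,0,0]], "hand": [0.5,0.5,0.5,0.5,0.5,0.5,0.5,0.5,0.5,0.5]}}

```text
time: 7.0
tool_pos: [0.5601, 0.3492, 0.0466]
eef_rot: [0.205, 0.979, 0.0, 0.001]
force: [-0.4, -0.2, -1.0]
width: 0.0639
finger_force: 25.0
```

It went into the well without contact. I release and rise.

Emit:
{"api": "servo_tool", "payload": {"slide": [[0,0,0],[0,0,0],[0,0,0],[0,0,0],[0,0,-0.03],[0,0,-0.07],[0,0,-0.11],[0,0,-0.154],[-0.03,-0.03,-0.154],[-0.06,-0.07,-0.154],[-0.09,-0.1,-0.154],[-0.12,-0.13,-0.154]], "rot": [[0,0,0],[0,0,0],[0,0,0],[0,0,0],[0,0,0],[0,0,0],[0,0,0],[0,0,0],[0,0,0],[0,0,0],[0,0,0],[0,0,0]], "hand": [0.9,0.9,0.9,0.9,0.9,1,1,1,1,1,1,1]}}

```text
time: 8.2
tool_pos: [0.6176, 0.1801, 0.2002]
eef_rot: [0.204, 0.979, 0.0, 0.0]
force: [0.1, -0.0, -0.8]
width: 0.0883
finger_force: 0.0
```

```bash
python3 go.py .604 -.149 .20
```

```text
t 8.2 tcp [0.6176 0.1801 0.2002] w 0.0883 F [ 0.1 -0.  -0.8] yaw_y 66.41
[0.604, -0.149, 0.2] [-1.193e-01 -3.071e-01  1.000e-04]
```

Emit:
{"api": "servo_tool", "payload": {"slide": [[-0.017,-0.043,0],[-0.034,-0.086,0],[-0.051,-0.13,0],[-0.068,-0.173,0],[-0.085,-0.217,0],[-0.1,-0.26,0],[-0.11,-0.29,0],[-0.11,-0.29,0],[-0.11,-0.29,0],[-0.11,-0.29,0]], "rot": [[0,0,0],[0,0,0],[0,0,0],[0,0,0],[0,0,0],[0,0,0],[0,0,0],[0,0,0],[0,0,0],[0,0,0]], "hand": [1,1,1,1,1,1,1,1,1,1]}}

```text
time: 9.2
tool_pos: [0.602, -0.1273, 0.1997]
eef_rot: [0.204, 0.979, 0.0, -0.0]
force: [0.2, 0.1, -0.1]
width: 0.088
finger_force: 0.0
```

```bash
python3 go.py .604 -.149 .10
```

```text
t 9.2 tcp [ 0.602  -0.1273  0.1997] w 0.088 F [ 0.2  0.1 -0.1] yaw_y 66.41
[0.604, -0.149, 0.1] [-0.0106 -0.0192  0.0997]
```

Emit:
{"api": "servo_tool", "payload": {"slide": [[-0.0105,-0.019,0],[-0.0105,-0.019,0.03],[-0.0105,-0.019,0.06],[-0.0105,-0.019,0.08],[-0.0105,-0.019,0.099],[-0.0105,-0.019,0.099],[-0.0105,-0.019,0.099],[-0.0105,-0.019,0.099],[-0.0105,-0.019,0.099],[-0.0105,-0.019,0.099],[-0.0105,-0.019,0.099],[-0.0105,-0.019,0.099]], "rot": [[0,0,0],[0,0,0],[0,0,0],[0,0,0],[0,0,0],[0,0,0],[0,0,0],[0,0,0],[0,0,0],[0,0,0],[0,0,0],[0,0,0]], "hand": [1,1,1,1,1,1,0.5,0.5,0.5,0.5,0.5,0.5]}}

```text
time: 10.4
tool_pos: [0.6051, -0.1498, 0.1023]
eef_rot: [0.205, 0.979, 0.0, 0.001]
force: [-0.3, 2.5, 6.4]
width: 0.0635
finger_force: 25.0
```

```bash
python3 go.py .604 -.149 .20 .4495 .3557 .20
```

```text
t 10.4 tcp [ 0.6051 -0.1498  0.1023] w 0.0635 F [-0.3  2.5  6.4] yaw_y 66.38
[0.604, -0.149, 0.2] [ 0.0011  0.0004 -0.0977]
[0.4495, 0.3557, 0.2] [ 0.3448  0.4009 -0.0983]
```

Emit:
{"api": "servo_tool", "payload": {"slide": [[0,0,-0.015],[0,0,-0.03],[0,0,-0.05],[0,0,-0.07],[0,0,-0.09],[0,0,-0.1],[0.02,0.023,-0.1],[0.045,0.053,-0.1],[0.073,0.085,-0.1],[0.1,0.116,-0.1],[0.128,0.149,-0.1],[0.155,0.18,-0.1]], "rot": [[0,0,0],[0,0,0],[0,0,0],[0,0,0],[0,0,0],[0,0,0],[0,0,0],[0,0,0],[0,0,0],[0,0,0],[0,0,0],[0,0,0]], "hand": [0.5,0.5,0.5,0.5,0.5,0.5,0.5,0.5,0.5,0.5,0.5,0.5]}}

```text
time: 11.6
tool_pos: [0.5326, 0.0785, 0.2002]
eef_rot: [0.205, 0.979, -0.0, -0.001]
force: [0.8, 0.6, -0.3]
width: 0.0634
finger_force: 25.0
```

Emit:
{"api": "servo_tool", "payload": {"slide": [[0.028,0.033,0],[0.056,0.065,0],[0.084,0.098,0],[0.112,0.13,0],[0.14,0.163,0],[0.165,0.192,0],[0.18,0.21,0],[0.19,0.221,0],[0.19,0.221,0],[0.19,0.221,0],[0.19,0.221,0]], "rot": [[0,0,0],[0,0,0],[0,0,0],[0,0,0],[0,0,0],[0,0,0],[0,0,0],[0,0,0],[0,0,0],[0,0,0],[0,0,0]], "hand": [0.5,0.5,0.5,0.5,0.5,0.5,0.5,0.5,0.5,0.5,0.5]}}

```text
time: 12.7
tool_pos: [0.4488, 0.3545, 0.2005]
eef_rot: [0.205, 0.979, -0.0, -0.0]
force: [-0.2, -0.2, -0.4]
width: 0.064
finger_force: 25.0
```

```bash
python3 go.py .4495 .3557 .048; python3 off.py
```

```text
t 12.7 tcp [0.4488 0.3545 0.2005] w 0.064 F [-0.2 -0.2 -0.4] yaw_y 66.32
[0.4495, 0.3557, 0.048] [-1.000e-04  1.500e-03  1.525e-01]
-0.03 [197.4 169.5] edges 185.5 218.4 w 32.9 off px 4.52 px per 10mm toolx 3.6 [163 162 150 107  79] [ 87 116 153 165 166]
-0.022 [196.9 167.3] edges 184.7 217.6 w 32.9 off px 4.21 px per 10mm toolx 3.62 [163 164 153 121  87] [ 65 103 150 163 165]
-0.015 [196.5 165.4] edges 184.4 217.4 w 33.0 off px 4.33 px per 10mm toolx 3.63 [164 161 145 104  75] [ 71 115 156 164 167]
```

Emit:
{"api": "servo_tool", "payload": {"slide": [[0,0.001,0.04],[0,0.001,0.08],[0,0.001,0.11],[0,0.001,0.12],[0,0.001,0.13],[0,0.001,0.14],[0,0.001,0.148],[0,0.001,0.152],[0,0.001,0.152],[0,0.001,0.152]], "rot": [[0,0,0],[0,0,0],[0,0,0],[0,0,0],[0,0,0],[0,0,0],[0,0,0],[0,0,0],[0,0,0],[0,0,0]], "hand": [0.5,0.5,0.5,0.5,0.5,0.5,0.5,0.5,0.5,0.5]}}

```text
time: 13.75
tool_pos: [0.4494, 0.3572, 0.0494]
eef_rot: [0.205, 0.979, 0.001, 0.0]
force: [-0.2, -0.2, -1.1]
width: 0.0637
finger_force: 25.0
```

Seated with no contact. I release it and travel to the teal caddy.

Emit:
{"api": "servo_tool", "payload": {"slide": [[0,0,0.001],[0,0,0.001],[0,0,0.001],[0,0,0.001],[0,0,-0.03],[0,0,-0.07],[0,0,-0.11],[0,0,-0.152],[-0.03,-0.03,-0.152],[-0.06,-0.06,-0.152],[-0.09,-0.09,-0.152],[-0.12,-0.12,-0.152]], "rot": [[0,0,0],[0,0,0],[0,0,0],[0,0,0],[0,0,0],[0,0,0],[0,0,0],[0,0,0],[0,0,0],[0,0,0],[0,0,0],[0,0,0]], "hand": [0.9,0.9,0.9,0.9,0.9,1,1,1,1,1,1,1]}}

```text
time: 14.95
tool_pos: [0.5111, 0.1974, 0.2011]
eef_rot: [0.204, 0.979, 0.0, 0.0]
force: [0.6, -0.4, -0.9]
width: 0.088
finger_force: 0.0
```

Emit:
{"api": "servo_tool", "payload": {"slide": [[-0.025,-0.043,0],[-0.05,-0.086,0],[-0.075,-0.13,0],[-0.1,-0.173,0],[-0.125,-0.217,0],[-0.15,-0.26,0],[-0.175,-0.3,0],[-0.2,-0.345,0],[-0.215,-0.37,0],[-0.215,-0.37,0],[-0.215,-0.37,0]], "rot": [[0,0,0],[0,0,0],[0,0,0],[0,0,0],[0,0,0],[0,0,0],[0,0,0],[0,0,0],[0,0,0],[0,0,0],[0,0,0]], "hand": [1,1,1,1,1,1,1,1,1,1,1]}}

```text
time: 16.05
tool_pos: [0.5593, -0.2268, 0.2004]
eef_rot: [0.206, 0.979, 0.0, -0.0]
force: [-0.1, 0.3, -0.1]
width: 0.088
finger_force: 0.0
```

```bash
python3 go.py .563 -.247 .10
```

```text
t 16.05 tcp [ 0.5593 -0.2268  0.2004] w 0.088 F [-0.1  0.3 -0.1] yaw_y 66.28
[0.563, -0.247, 0.1] [-0.0116 -0.017   0.1004]
```

Emit:
{"api": "servo_tool", "payload": {"slide": [[-0.0115,-0.017,0],[-0.0115,-0.017,0.03],[-0.0115,-0.017,0.06],[-0.0115,-0.017,0.08],[-0.0115,-0.017,0.1],[-0.0115,-0.017,0.1],[-0.0115,-0.017,0.1],[-0.0115,-0.017,0.1],[-0.0115,-0.017,0.1],[-0.0115,-0.017,0.1],[-0.0115,-0.017,0.1],[-0.0115,-0.017,0.1]], "rot": [[0,0,0],[0,0,0],[0,0,0],[0,0,0],[0,0,0],[0,0,0],[0,0,0],[0,0,0],[0,0,0],[0,0,0],[0,0,0],[0,0,0]], "hand": [1,1,1,1,1,1,0.5,0.5,0.5,0.5,0.5,0.5]}}

```text
time: 17.25
tool_pos: [0.5643, -0.247, 0.1023]
eef_rot: [0.205, 0.979, -0.0, 0.001]
force: [0.1, 1.2, 5.7]
width: 0.0642
finger_force: 25.0
```

```bash
python3 go.py .563 -.247 .20 .5517 .2383 .20
```

```text
t 17.25 tcp [ 0.5643 -0.247   0.1023] w 0.0642 F [0.1 1.2 5.7] yaw_y 66.39
[0.563, -0.247, 0.2] [ 0.0009 -0.0006 -0.0977]
[0.5517, 0.2383, 0.2] [ 0.2057  0.4396 -0.0983]
```

Emit:
{"api": "servo_tool", "payload": {"slide": [[0,0,-0.015],[0,0,-0.03],[0,0,-0.05],[0,0,-0.07],[0,0,-0.09],[0,0,-0.1],[0.014,0.03,-0.1],[0.03,0.064,-0.1],[0.046,0.098,-0.1],[0.063,0.134,-0.1],[0.08,0.17,-0.1],[0.097,0.207,-0.1]], "rot": [[0,0,0],[0,0,0],[0,0,0],[0,0,0],[0,0,0],[0,0,0],[0,0,0],[0,0,0],[0,0,0],[0,0,0],[0,0,0],[0,0,0]], "hand": [0.5,0.5,0.5,0.5,0.5,0.5,0.5,0.5,0.5,0.5,0.5,0.5]}}

```text
time: 18.45
tool_pos: [0.5563, -0.0167, 0.2002]
eef_rot: [0.205, 0.979, -0.0, -0.001]
force: [-0.2, 0.4, -1.0]
width: 0.0636
finger_force: 25.0
```

Emit:
{"api": "servo_tool", "payload": {"slide": [[0.018,0.038,0],[0.036,0.077,0],[0.054,0.116,0],[0.072,0.155,0],[0.09,0.193,0],[0.103,0.22,0],[0.109,0.2326,0],[0.109,0.2326,0],[0.109,0.2326,0],[0.109,0.2326,0]], "rot": [[0,0,0],[0,0,0],[0,0,0],[0,0,0],[0,0,0],[0,0,0],[0,0,0],[0,0,0],[0,0,0],[0,0,0]], "hand": [0.5,0.5,0.5,0.5,0.5,0.5,0.5,0.5,0.5,0.5]}}

```text
time: 19.45
tool_pos: [0.5507, 0.2371, 0.2005]
eef_rot: [0.205, 0.979, -0.0, -0.0]
force: [-0.0, 0.4, -0.7]
width: 0.0639
finger_force: 25.0
```

```bash
python3 go.py .5517 .2383 .048; python3 off.py
```

```text
t 19.45 tcp [0.5507 0.2371 0.2005] w 0.0639 F [-0.   0.4 -0.7] yaw_y 66.3
[0.5517, 0.2383, 0.048] [-0.0005  0.0017  0.1525]
-0.03 [251.9 172.5] edges 222.8 263.3 w 40.5 off px -8.86 px per 10mm toolx 3.55 [158 169 158 121  68] [ 68 118 158 169 171]
-0.022 [251.6 170.3] edges 224.3 263.1 w 38.8 off px -7.9 px per 10mm toolx 3.56 [170 162 141 107  71] [ 72 126 162 170 167]
-0.015 [251.4 168.3] edges 226.5 263.3 w 36.8 off px -6.48 px per 10mm toolx 3.57 [167 158 140 120 104] [ 65 116 160 169 162]
```

Emit:
{"api": "servo_tool", "payload": {"slide": [[0,0.001,0.04],[0,0.001,0.08],[0,0.001,0.11],[0,0.001,0.12],[0,0.001,0.13],[0,0.001,0.14],[0,0.001,0.148],[0,0.001,0.153],[0,0.001,0.153],[0,0.001,0.153]], "rot": [[0,0,0],[0,0,0],[0,0,0],[0,0,0],[0,0,0],[0,0,0],[0,0,0],[0,0,0],[0,0,0],[0,0,0]], "hand": [0.5,0.5,0.5,0.5,0.5,0.5,0.5,0.5,0.5,0.5]}}

```text
time: 20.5
tool_pos: [0.5521, 0.2396, 0.0489]
eef_rot: [0.204, 0.979, 0.0, 0.001]
force: [0.1, -3.5, 3.3]
width: 0.0637
finger_force: 25.0
```

Emit:
{"api": "servo_tool", "payload": {"slide": [[0,0,0],[0,0,0],[0,0,0],[0,0,0],[0,0,-0.03],[0,0,-0.07],[0,0,-0.11],[0,0,-0.152],[-0.012,-0.03,-0.152],[-0.024,-0.065,-0.152],[-0.037,-0.1,-0.152],[-0.05,-0.136,-0.152]], "rot": [[0,0,0],[0,0,0],[0,0,0],[0,0,0],[0,0,0],[0,0,0],[0,0,0],[0,0,0],[0,0,0],[0,0,0],[0,0,0],[0,0,0]], "hand": [0.9,0.9,0.9,0.9,0.9,1,1,1,1,1,1,1]}}

```text
time: 21.7
tool_pos: [0.5421, 0.0941, 0.1998]
eef_rot: [0.204, 0.979, 0.0, 0.0]
force: [1.4, -0.1, -0.1]
width: 0.0883
finger_force: 0.0
```

Emit:
{"api": "servo_tool", "payload": {"slide": [[-0.016,-0.043,0],[-0.032,-0.087,0],[-0.048,-0.13,0],[-0.064,-0.174,0],[-0.08,-0.217,0],[-0.096,-0.26,0],[-0.112,-0.304,0],[-0.128,-0.347,0],[-0.144,-0.39,0],[-0.154,-0.418,0],[-0.154,-0.418,0],[-0.154,-0.418,0]], "rot": [[0,0,0],[0,0,0],[0,0,0],[0,0,0],[0,0,0],[0,0,0],[0,0,0],[0,0,0],[0,0,0],[0,0,0],[0,0,0],[0,0,0]], "hand": [1,1,1,1,1,1,1,1,1,1,1,1]}}

```text
time: 22.9
tool_pos: [0.5157, -0.3497, 0.1992]
eef_rot: [0.205, 0.979, 0.001, -0.0]
force: [-0.8, 0.2, -0.6]
width: 0.0881
finger_force: 0.0
```

```bash
python3 go.py .517 -.350 .10
```

```text
t 22.9 tcp [ 0.5157 -0.3497  0.1992] w 0.0881 F [-0.8  0.2 -0.6] yaw_y 66.29
[0.517, -0.35, 0.1] [-0.0014  0.0002  0.0992]
```

Emit:
{"api": "servo_tool", "payload": {"slide": [[-0.001,0,0.03],[-0.001,0,0.06],[-0.001,0,0.08],[-0.001,0,0.1],[-0.001,0,0.1],[-0.001,0,0.1],[-0.001,0,0.1],[-0.001,0,0.1],[-0.001,0,0.1],[-0.001,0,0.1],[-0.001,0,0.1]], "rot": [[0,0,0],[0,0,0],[0,0,0],[0,0,0],[0,0,0],[0,0,0],[0,0,0],[0,0,0],[0,0,0],[0,0,0],[0,0,0]], "hand": [1,1,1,1,1,0.5,0.5,0.5,0.5,0.5,0.5]}}

```text
time: 24.0
tool_pos: [0.5178, -0.3505, 0.1013]
eef_rot: [0.205, 0.979, -0.0, 0.001]
force: [-1.1, 2.8, 6.7]
width: 0.064
finger_force: 25.0
```

```bash
python3 go.py .517 -.35 .20 .4419 .2459 .20
```

```text
t 24.0 tcp [ 0.5178 -0.3505  0.1013] w 0.064 F [-1.1  2.8  6.7] yaw_y 66.37
[0.517, -0.35, 0.2] [ 0.0007  0.0001 -0.0987]
[0.4419, 0.2459, 0.2] [ 0.3084  0.516  -0.0995]
```

Emit:
{"api": "servo_tool", "payload": {"slide": [[0,0,-0.015],[0,0,-0.03],[0,0,-0.05],[0,0,-0.07],[0,0,-0.09],[0,0,-0.1],[0.018,0.03,-0.1],[0.038,0.064,-0.1],[0.06,0.1,-0.1],[0.082,0.137,-0.1],[0.104,0.174,-0.1],[0.126,0.211,-0.1]], "rot": [[0,0,0],[0,0,0],[0,0,0],[0,0,0],[0,0,0],[0,0,0],[0,0,0],[0,0,0],[0,0,0],[0,0,0],[0,0,0],[0,0,0]], "hand": [0.5,0.5,0.5,0.5,0.5,0.5,0.5,0.5,0.5,0.5,0.5,0.5]}}

```text
time: 25.2
tool_pos: [0.4848, -0.1047, 0.1992]
eef_rot: [0.205, 0.979, 0.0, -0.001]
force: [1.8, -0.3, -1.1]
width: 0.064
finger_force: 25.0
```

Emit:
{"api": "servo_tool", "payload": {"slide": [[0.022,0.037,0],[0.044,0.074,0],[0.066,0.11,0],[0.088,0.147,0],[0.11,0.184,0],[0.132,0.221,0],[0.154,0.258,0],[0.17,0.285,0],[0.1825,0.305,0],[0.1825,0.305,0],[0.1825,0.305,0],[0.1825,0.305,0]], "rot": [[0,0,0],[0,0,0],[0,0,0],[0,0,0],[0,0,0],[0,0,0],[0,0,0],[0,0,0],[0,0,0],[0,0,0],[0,0,0],[0,0,0]], "hand": [0.5,0.5,0.5,0.5,0.5,0.5,0.5,0.5,0.5,0.5,0.5,0.5]}}

```text
time: 26.4
tool_pos: [0.4408, 0.2452, 0.1994]
eef_rot: [0.205, 0.979, -0.001, -0.0]
force: [0.6, 0.1, -1.0]
width: 0.0638
finger_force: 25.0
```

```bash
python3 go.py .4419 .2459 .047; python3 off.py
```

```text
t 26.4 tcp [0.4408 0.2452 0.1994] w 0.0638 F [ 0.6  0.1 -1. ] yaw_y 66.36
[0.4419, 0.2459, 0.047] [-0.0008  0.0012  0.1524]
-0.03 [218.6 189.8] edges 190.1 271.7 w 81.6 off px 12.34 px per 10mm toolx 3.72 [167 161 136  91  52] [ 88 108 138 156 161]
-0.022 [218.2 187.5] edges 190.5 270.8 w 80.3 off px 12.44 px per 10mm toolx 3.73 [168 165 148 111  72] [ 92 109 136 156 164]
-0.015 [217.8 185.6] edges 192.1 260.6 w 68.5 off px 8.48 px per 10mm toolx 3.74 [166 156 133  95  66] [102 120 138 150 162]
```

Emit:
{"api": "servo_tool", "payload": {"slide": [[-0.0005,0.001,0.04],[-0.0005,0.001,0.08],[-0.0005,0.001,0.11],[-0.0005,0.001,0.12],[-0.0005,0.001,0.13],[-0.0005,0.001,0.14],[-0.0005,0.001,0.148],[-0.0005,0.001,0.153],[-0.0005,0.001,0.153],[-0.0005,0.001,0.153]], "rot": [[0,0,0],[0,0,0],[0,0,0],[0,0,0],[0,0,0],[0,0,0],[0,0,0],[0,0,0],[0,0,0],[0,0,0]], "hand": [0.5,0.5,0.5,0.5,0.5,0.5,0.5,0.5,0.5,0.5]}}

```text
time: 27.45
tool_pos: [0.4427, 0.2476, 0.0477]
eef_rot: [0.205, 0.979, 0.001, 0.001]
force: [-1.0, 1.3, 2.7]
width: 0.064
finger_force: 25.0
```

Emit:
{"api": "servo_tool", "payload": {"slide": [[0,0,0],[0,0,0],[0,0,0],[0,0,0],[0,0,-0.03],[0,0,-0.07],[0,0,-0.11],[0,0,-0.155],[0,0,-0.2],[0,0,-0.245],[0,0,-0.29],[0.03,0.03,-0.29]], "rot": [[0,0,0],[0,0,0],[0,0,0],[0,0,0],[0,0,0],[0,0,0],[0,0,0],[0,0,0],[0,0,0],[0,0,0],[0,0,0],[0,0,0]], "hand": [0.9,0.9,0.9,0.9,0.9,1,1,1,1,1,1,1]}}

```text
time: 28.65
tool_pos: [0.4307, 0.2858, 0.3452]
eef_rot: [0.207, 0.978, 0.004, 0.006]
force: [0.9, 0.9, -0.5]
width: 0.0883
finger_force: 0.0
```

Emit:
{"api": "servo_tool", "payload": {"slide": [[0.034,0.034,0],[0.068,0.068,0],[0.102,0.102,0],[0.136,0.136,0],[0.17,0.17,0],[0.204,0.204,0],[0.235,0.235,0],[0.235,0.235,0],[0.235,0.235,0]], "rot": [[0,0,0],[0,0,0],[0,0,0],[0,0,0],[0,0,0],[0,0,0],[0,0,0],[0,0,0],[0,0,0]], "hand": [1,1,1,1,1,1,1,1,1]}}

```text
time: 29.55
tool_pos: [0.3046, 0.5963, 0.3356]
eef_rot: [0.204, 0.979, -0.001, -0.0]
force: [1.1, -0.4, -0.4]
width: 0.0881
finger_force: 0.0
```

```bash
cat > lids.py <<'E'
from m import *
def lids(t,s):
    for n,c,b in(('top',t,(270,250,480,330)),('side',s,(230,230,400,385))):
        for col in('teal','yellow','red','black','green'):
            for ce,st in blobs(c,col,100,b):
                if st[4]<330 and max(st[2:4])<26: print(n,col,ce,st[2:],plane(c,ce,.015)[:2].round(4))
if __name__=='__main__':
    t,s=cam('top'),cam('side'); lids(t,s)
    print('rims');hough(t,(185,195,285,300),11.3,.096,p2=14,md=.9)
    o=[]
    for c,x,y in((s,160,140),(t,180,190)): o.append(cv2.resize(c['img'][y:y+120,x:x+130],None,fx=3,fy=3,interpolation=cv2.INTER_CUBIC)[:,:,::-1])
    cv2.imwrite('pics/placed.png',np.hstack(o))
E
python3 lids.py
```

```text
top teal [317.1 277.3] [17, 17, 188] [0.4372 0.0446]
top yellow [363.  272.8] [17, 17, 207] [ 0.4526 -0.0939]
top red [400.2 290.8] [16, 17, 206] [ 0.3998 -0.2066]
top black [423.3 299.2] [17, 17, 216] [ 0.3755 -0.2764]
side teal [269.3 267.7] [18, 16, 154] [0.437  0.0452]
side yellow [308.5 293.8] [20, 17, 208] [ 0.4527 -0.0944]
side red [324.1 332.5] [21, 18, 255] [ 0.3983 -0.2086]
side black [337.1 356.4] [21, 19, 290] [ 0.3735 -0.2784]
rims
[246.  275.2] 11.5 [0.442 0.249]
[250.  238.5] 10.6 [0.5485 0.2395]
[209.2 273. ] 10.8 [0.4471 0.3554]
[212.5 234. ] 11.4 [0.5601 0.3486]
[264.2 286.2] 12.1 [0.411  0.1956]
[200.2 253. ] 11.5 [0.5046 0.3828]
[283.  295.2] 10.4 [0.3858 0.1411]
```

View pics/placed.png

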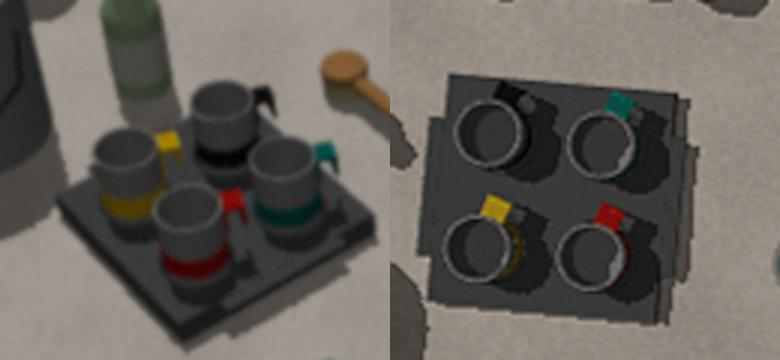

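The picture shows all four caddies upright in the wells (right panel: black (490,134), teal (603,145), yellow (477,248), red (592,257)). The lids have not moved. Next are the lids, black first.

```bash
python3 go.py .46 .1 .30 .3745 -.2774 .15
```

```text
t 29.65 tcp [0.3056 0.595  0.3365] w 0.088 F [ 0.5 -0.4 -0.2] yaw_y 66.36
[0.46, 0.1, 0.3] [-0.3399 -0.3915  0.037 ]
[0.3745, -0.2774, 0.15] [-0.4129 -0.7714  0.1874]
```

Emit:
{"api": "servo_tool", "payload": {"slide": [[-0.034,-0.039,0],[-0.068,-0.078,0],[-0.1,-0.117,0],[-0.134,-0.156,0.01],[-0.168,-0.195,0.02],[-0.2,-0.234,0.03],[-0.237,-0.273,0.037],[-0.27,-0.312,0.037],[-0.305,-0.351,0.037],[-0.34,-0.39,0.037],[-0.348,-0.435,0.05],[-0.356,-0.48,0.065]], "rot": [[0,0,0],[0,0,0],[0,0,0],[0,0,0],[0,0,0],[0,0,0],[0,0,0],[0,0,0],[0,0,0],[0,0,0],[0,0,0],[0,0,0]], "hand": [0.55,0.55,0.55,0.55,0.55,0.55,0.55,0.55,0.55,0.55,0.55,0.55]}}

```text
time: 30.85
tool_pos: [0.4417, 0.0227, 0.2767]
eef_rot: [0.206, 0.979, 0.0, 0.002]
force: [0.4, -0.1, -0.9]
width: 0.0486
finger_force: 0.0
```

Emit:
{"api": "servo_tool", "payload": {"slide": [[-0.009,-0.045,0.015],[-0.018,-0.09,0.03],[-0.026,-0.135,0.05],[-0.036,-0.18,0.07],[-0.045,-0.225,0.1],[-0.054,-0.26,0.12],[-0.057,-0.291,0.122],[-0.057,-0.291,0.122],[-0.057,-0.291,0.122],[-0.057,-0.291,0.122]], "rot": [[0,0,0],[0,0,0],[0,0,0],[0,0,0],[0,0,0],[0,0,0],[0,0,0],[0,0,0],[0,0,0],[0,0,0]], "hand": [0.55,0.55,0.55,0.55,0.55,0.55,0.55,0.55,0.55,0.55]}}

```text
time: 31.85
tool_pos: [0.377, -0.2631, 0.1542]
eef_rot: [0.205, 0.979, -0.0, 0.001]
force: [-0.2, 0.5, 0.0]
width: 0.0484
finger_force: 0.0
```

```bash
python3 go.py .3745 -.2774 .016; python3 lids.py|grep -v rims|head -12
```

```text
t 31.85 tcp [ 0.377  -0.2631  0.1542] w 0.0484 F [-0.2  0.5  0. ] yaw_y 66.34
[0.3745, -0.2774, 0.016] [-0.0032 -0.0141  0.1382]
top teal [317.1 277.4] [17, 17, 191] [0.4369 0.0446]
top yellow [363.  272.8] [18, 17, 208] [ 0.4526 -0.0939]
top black [417.1 320.5] [18, 19, 166] [ 0.3114 -0.258 ]
side teal [269.4 268.5] [18, 16, 204] [0.4354 0.0429]
side yellow [308.5 294.5] [20, 17, 252] [ 0.4512 -0.0961]
side red [324.3 332.8] [22, 18, 283] [ 0.3981 -0.2096]
side black [235.1 237.3] [17, 18, 119] [0.4406 0.2008]
side black [337.5 356.9] [21, 20, 315] [ 0.3732 -0.2801]
[246.7 276. ] 10.4 [0.4399 0.2468]
[212.7 234.5] 10.5 [0.5587 0.3478]
[209.5 274. ] 11.6 [0.4442 0.3546]
[250.5 238.7] 10.2 [0.5478 0.238 ]
```

Emit:
{"api": "servo_tool", "payload": {"slide": [[-0.002,-0.013,0.03],[-0.002,-0.013,0.06],[-0.002,-0.013,0.09],[-0.002,-0.013,0.1],[-0.002,-0.013,0.1],[-0.002,-0.013,0.1]], "rot": [[0,0,0],[0,0,0],[0,0,0],[0,0,0],[0,0,0],[0,0,0]], "hand": [0.55,0.55,0.55,0.55,0.55,0.55]}}

```text
time: 32.55
tool_pos: [0.3748, -0.2762, 0.0546]
eef_rot: [0.204, 0.979, -0.0, 0.001]
force: [0.3, -0.9, 0.3]
width: 0.0484
finger_force: 0.0
```

```bash
python3 go.py .3745 -.2774 .016
```

```text
t 32.55 tcp [ 0.3748 -0.2762  0.0546] w 0.0484 F [ 0.3 -0.9  0.3] yaw_y 66.44
[0.3745, -0.2774, 0.016] [-0.0001 -0.0012  0.0386]
```

Emit:
{"api": "servo_tool", "payload": {"slide": [[0,-0.001,0.02],[0,-0.001,0.03],[0,-0.001,0.036],[0,-0.001,0.038],[0,-0.001,0.038],[0,-0.001,0.038],[0,-0.001,0.038],[0,-0.001,0.038],[0,-0.001,0.038],[0,-0.001,0.038],[0,-0.001,0.038]], "rot": [[0,0,0],[0,0,0],[0,0,0],[0,0,0],[0,0,0],[0,0,0],[0,0,0],[0,0,0],[0,0,0],[0,0,0],[0,0,0]], "hand": [0.55,0.55,0.55,0.55,0.55,0.2,0.2,0.2,0.2,0.2,0.2], "squeeze": 25}}

```text
time: 33.65
tool_pos: [0.3737, -0.2773, 0.0159]
eef_rot: [0.205, 0.979, -0.0, 0.0]
force: [-0.4, -0.1, 4.5]
width: 0.0293
finger_force: 25.0
```

```bash
python3 go.py .43 -.05 .20 .5601 .349 .20
```

```text
t 33.65 tcp [ 0.3737 -0.2773  0.0159] w 0.0293 F [-0.4 -0.1  4.5] yaw_y 66.38
[0.43, -0.05, 0.2] [ 0.0394  0.2307 -0.1841]
[0.5601, 0.349, 0.2] [ 0.08    0.6484 -0.1842]
```

Emit:
{"api": "servo_tool", "payload": {"slide": [[0,0,-0.02],[0,0,-0.05],[0,0,-0.09],[0,0,-0.13],[0,0.02,-0.165],[0.005,0.045,-0.184],[0.01,0.08,-0.184],[0.015,0.12,-0.184],[0.02,0.16,-0.184],[0.025,0.2,-0.184],[0.03,0.24,-0.184],[0.035,0.28,-0.184]], "rot": [[0,0,0],[0,0,0],[0,0,0],[0,0,0],[0,0,0],[0,0,0],[0,0,0],[0,0,0],[0,0,0],[0,0,0],[0,0,0],[0,0,0]], "hand": [0.2,0.2,0.2,0.2,0.2,0.2,0.2,0.2,0.2,0.2,0.2,0.2]}}

```text
time: 34.85
tool_pos: [0.4533, -0.0048, 0.1991]
eef_rot: [0.205, 0.979, -0.0, -0.0]
force: [-0.2, -0.0, -0.5]
width: 0.0292
finger_force: 25.0
```

Emit:
{"api": "servo_tool", "payload": {"slide": [[0.005,0.042,0],[0.01,0.084,0],[0.015,0.126,0],[0.02,0.168,0],[0.025,0.21,0],[0.03,0.252,0],[0.036,0.294,0],[0.041,0.33,0],[0.045,0.36,0],[0.045,0.368,0],[0.045,0.368,0],[0.045,0.368,0]], "rot": [[0,0,0],[0,0,0],[0,0,0],[0,0,0],[0,0,0],[0,0,0],[0,0,0],[0,0,0],[0,0,0],[0,0,0],[0,0,0],[0,0,0]], "hand": [0.2,0.2,0.2,0.2,0.2,0.2,0.2,0.2,0.2,0.2,0.2,0.2]}}

```text
time: 36.05
tool_pos: [0.5592, 0.3476, 0.1988]
eef_rot: [0.205, 0.979, -0.001, -0.0]
force: [0.6, 0.3, -0.7]
width: 0.0292
finger_force: 25.0
```

```bash
python3 go.py .5601 .349 .103; python3 -c "
from h import *
o=[]
for n,x,y in (('side',170,90),('top',160,190)):
    c=cam(n);o.append(cv2.resize(c['img'][y:y+120,x:x+110],None,fx=3.5,fy=3.5,interpolation=cv2.INTER_CUBIC)[:,:,::-1])
cv2.imwrite('pics/lid1.png',np.hstack(o))"
```

```text
t 36.05 tcp [0.5592 0.3476 0.1988] w 0.0292 F [ 0.6  0.3 -0.7] yaw_y 66.37
[0.5601, 0.349, 0.103] [-0.0003  0.0018  0.0958]
```

View pics/lid1.png

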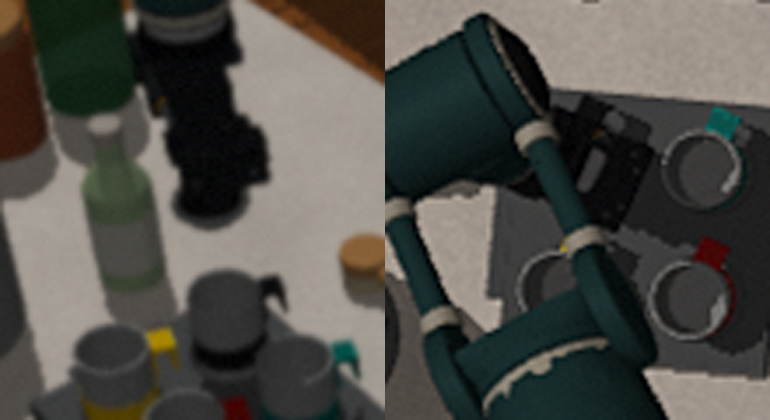

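The black lid is held level at side pixel (230,148), above its caddy's rim at (235,173). I'll lower it.

Emit:
{"api": "servo_tool", "payload": {"slide": [[0,0.001,0.03],[0,0.001,0.06],[0,0.001,0.08],[0,0.001,0.084],[0,0.001,0.087],[0,0.001,0.09],[0,0.001,0.092],[0,0.001,0.094],[0,0.001,0.096],[0,0.001,0.097],[0,0.001,0.097]], "rot": [[0,0,0],[0,0,0],[0,0,0],[0,0,0],[0,0,0],[0,0,0],[0,0,0],[0,0,0],[0,0,0],[0,0,0],[0,0,0]], "hand": [0.2,0.2,0.2,0.2,0.2,0.2,0.2,0.2,0.2,0.2,0.2]}}

```text
time: 37.25
tool_pos: [0.5604, 0.3499, 0.103]
eef_rot: [0.205, 0.979, 0.0, 0.0]
force: [-0.2, -0.6, 1.3]
width: 0.0287
finger_force: 25.0
```

Emit:
{"api": "servo_tool", "payload": {"slide": [[0,0,0.002],[0,0,0.002],[0,0,0.002]], "rot": [[0,0,0],[0,0,0],[0,0,0]], "hand": [0.2,0.2,0.2]}}

```text
time: 37.55
tool_pos: [0.5608, 0.35, 0.103]
eef_rot: [0.205, 0.979, 0.0, 0.001]
force: [-3.0, -1.5, 9.6]
width: 0.0295
finger_force: 25.0
```

The lid stops at exactly the seated height with 9.6 N. I release it and go for the yellow lid.

Emit:
{"api": "servo_tool", "payload": {"slide": [[0,0,-0.002],[0,0,-0.002],[0,0,-0.002],[0,0,-0.002],[0,0,-0.03],[0,0,-0.06],[0,0,-0.1],[-0.006,-0.035,-0.1],[-0.013,-0.075,-0.1],[-0.02,-0.115,-0.1],[-0.028,-0.16,-0.1],[-0.036,-0.205,-0.1]], "rot": [[0,0,0],[0,0,0],[0,0,0],[0,0,0],[0,0,0],[0,0,0],[0,0,0],[0,0,0],[0,0,0],[0,0,0],[0,0,0],[0,0,0]], "hand": [0.55,0.55,0.55,0.55,0.55,0.55,0.55,0.55,0.55,0.55,0.55,0.55]}}

```text
time: 38.75
tool_pos: [0.5102, 0.1461, 0.2002]
eef_rot: [0.204, 0.979, -0.0, -0.0]
force: [0.7, -0.5, -0.2]
width: 0.0487
finger_force: 0.0
```

Emit:
{"api": "servo_tool", "payload": {"slide": [[-0.008,-0.045,0],[-0.016,-0.09,0],[-0.024,-0.135,0.02],[-0.032,-0.18,0.04],[-0.04,-0.22,0.06],[-0.043,-0.245,0.07],[-0.043,-0.245,0.07],[-0.043,-0.245,0.07],[-0.043,-0.245,0.07],[-0.043,-0.245,0.07]], "rot": [[0,0,0],[0,0,0],[0,0,0],[0,0,0],[0,0,0],[0,0,0],[0,0,0],[0,0,0],[0,0,0],[0,0,0]], "hand": [0.55,0.55,0.55,0.55,0.55,0.55,0.55,0.55,0.55,0.55]}}

```text
time: 39.75
tool_pos: [0.4532, -0.0934, 0.1313]
eef_rot: [0.204, 0.979, 0.0, 0.001]
force: [-0.1, 0.5, 0.8]
width: 0.0485
finger_force: 0.0
```

```bash
python3 lids.py|grep side;  python3 go.py .4526 -.0942 .016
```

```text
side teal [269.4 268. ] [18, 16, 180] [0.4365 0.0442]
side yellow [308.5 295. ] [20, 17, 230] [ 0.4501 -0.0973]
side red [324.2 333.2] [21, 18, 268] [ 0.3971 -0.2102]
t 39.85 tcp [ 0.453  -0.0934  0.1311] w 0.0482 F [ 0.5 -0.1 -0.7] yaw_y 66.49
[0.4526, -0.0942, 0.016] [ 0.0002 -0.0009  0.1151]
```

Emit:
{"api": "servo_tool", "payload": {"slide": [[0,-0.001,0.04],[0,-0.001,0.08],[0,-0.001,0.1],[0,-0.001,0.11],[0,-0.001,0.1145],[0,-0.001,0.1145],[0,-0.001,0.1145],[0,-0.001,0.1145],[0,-0.001,0.1145],[0,-0.001,0.1145],[0,-0.001,0.1145],[0,-0.001,0.1145]], "rot": [[0,0,0],[0,0,0],[0,0,0],[0,0,0],[0,0,0],[0,0,0],[0,0,0],[0,0,0],[0,0,0],[0,0,0],[0,0,0],[0,0,0]], "hand": [0.55,0.55,0.55,0.55,0.55,0.55,0.2,0.2,0.2,0.2,0.2,0.2]}}

```text
time: 41.05
tool_pos: [0.4529, -0.0955, 0.0171]
eef_rot: [0.205, 0.979, -0.0, 0.001]
force: [-0.4, 0.1, 6.0]
width: 0.0297
finger_force: 25.0
```

```bash
python3 go.py .4488 .3567 .20
```

```text
t 41.05 tcp [ 0.4529 -0.0955  0.0171] w 0.0297 F [-0.4  0.1  6. ] yaw_y 66.38
[0.4488, 0.3567, 0.2] [ 0.1846  0.4127 -0.1831]
```

Emit:
{"api": "servo_tool", "payload": {"slide": [[0,0,-0.02],[0,0,-0.05],[0,0,-0.09],[0,0,-0.13],[0,0,-0.165],[0.01,0.023,-0.183],[0.025,0.055,-0.183],[0.042,0.093,-0.183],[0.059,0.131,-0.183],[0.076,0.17,-0.183],[0.093,0.208,-0.183],[0.11,0.246,-0.183]], "rot": [[0,0,0],[0,0,0],[0,0,0],[0,0,0],[0,0,0],[0,0,0],[0,0,0],[0,0,0],[0,0,0],[0,0,0],[0,0,0],[0,0,0]], "hand": [0.2,0.2,0.2,0.2,0.2,0.2,0.2,0.2,0.2,0.2,0.2,0.2]}}

```text
time: 42.25
tool_pos: [0.4489, 0.1758, 0.1988]
eef_rot: [0.205, 0.979, -0.0, -0.0]
force: [1.9, 0.4, -0.2]
width: 0.0295
finger_force: 25.0
```

Emit:
{"api": "servo_tool", "payload": {"slide": [[0.017,0.038,0],[0.034,0.076,0],[0.051,0.114,0],[0.065,0.145,0],[0.0745,0.1665,0],[0.0745,0.1665,0],[0.0745,0.1665,0],[0.0745,0.1665,0]], "rot": [[0,0,0],[0,0,0],[0,0,0],[0,0,0],[0,0,0],[0,0,0],[0,0,0],[0,0,0]], "hand": [0.2,0.2,0.2,0.2,0.2,0.2,0.2,0.2]}}

```text
time: 43.05
tool_pos: [0.4478, 0.3555, 0.1986]
eef_rot: [0.205, 0.979, -0.001, -0.0]
force: [1.6, 0.1, -0.8]
width: 0.0296
finger_force: 25.0
```

```bash
python3 go.py .4488 .3567 .104
```

```text
t 43.05 tcp [0.4478 0.3555 0.1986] w 0.0296 F [ 1.6  0.1 -0.8] yaw_y 66.35
[0.4488, 0.3567, 0.104] [-0.0005  0.0016  0.0946]
```

Emit:
{"api": "servo_tool", "payload": {"slide": [[0,0.001,0.03],[0,0.001,0.06],[0,0.001,0.078],[0,0.001,0.082],[0,0.001,0.085],[0,0.001,0.088],[0,0.001,0.09],[0,0.001,0.092],[0,0.001,0.094],[0,0.001,0.096],[0,0.001,0.098],[0,0.001,0.098]], "rot": [[0,0,0],[0,0,0],[0,0,0],[0,0,0],[0,0,0],[0,0,0],[0,0,0],[0,0,0],[0,0,0],[0,0,0],[0,0,0],[0,0,0]], "hand": [0.2,0.2,0.2,0.2,0.2,0.2,0.2,0.2,0.2,0.2,0.2,0.2]}}

```text
time: 44.25
tool_pos: [0.4492, 0.3582, 0.1042]
eef_rot: [0.204, 0.979, 0.001, 0.001]
force: [-4.3, -3.7, 15.2]
width: 0.0294
finger_force: 25.0
```

Emit:
{"api": "servo_tool", "payload": {"slide": [[0,0,-0.003],[0,0,-0.003],[0,0,-0.003],[0,0,-0.003],[0,0,-0.03],[0,0,-0.06],[0,0,-0.1],[-0.01,-0.03,-0.1],[-0.022,-0.066,-0.1],[-0.035,-0.105,-0.1],[-0.05,-0.148,-0.1],[-0.065,-0.192,-0.1]], "rot": [[0,0,0],[0,0,0],[0,0,0],[0,0,0],[0,0,0],[0,0,0],[0,0,0],[0,0,0],[0,0,0],[0,0,0],[0,0,0],[0,0,0]], "hand": [0.55,0.55,0.55,0.55,0.55,0.55,0.55,0.55,0.55,0.55,0.55,0.55]}}

```text
time: 45.45
tool_pos: [0.4305, 0.1542, 0.2006]
eef_rot: [0.204, 0.979, -0.0, -0.0]
force: [1.5, -1.9, -0.3]
width: 0.0486
finger_force: 0.0
```

Emit:
{"api": "servo_tool", "payload": {"slide": [[-0.015,-0.044,0],[-0.03,-0.088,0],[-0.045,-0.132,0],[-0.06,-0.176,0],[-0.075,-0.22,0.02],[-0.09,-0.264,0.04],[-0.104,-0.308,0.06],[-0.116,-0.346,0.07],[-0.116,-0.346,0.07],[-0.116,-0.346,0.07],[-0.116,-0.346,0.07],[-0.116,-0.346,0.07]], "rot": [[0,0,0],[0,0,0],[0,0,0],[0,0,0],[0,0,0],[0,0,0],[0,0,0],[0,0,0],[0,0,0],[0,0,0],[0,0,0],[0,0,0]], "hand": [0.55,0.55,0.55,0.55,0.55,0.55,0.55,0.55,0.55,0.55,0.55,0.55]}}

```text
time: 46.65
tool_pos: [0.3992, -0.2068, 0.1314]
eef_rot: [0.204, 0.979, 0.0, 0.0]
force: [0.7, 0.3, -0.6]
width: 0.0486
finger_force: 0.0
```

```bash
python3 lids.py|egrep "side|top";  python3 go.py .399 -.2076 .016
```

```text
top teal [317.1 277.3] [17, 17, 191] [0.4372 0.0446]
top green [459.8 314.8] [19, 20, 126] [ 0.3302 -0.3864]
side teal [269.4 268.1] [18, 16, 184] [0.4363 0.044 ]
side red [324.1 333.2] [21, 18, 269] [ 0.3969 -0.2101]
t 46.75 tcp [ 0.3993 -0.2069  0.1315] w 0.0488 F [-0.5 -0.6 -0.1] yaw_y 66.51
[0.399, -0.2076, 0.016] [ 1.000e-04 -8.000e-04  1.155e-01]
```

Emit:
{"api": "servo_tool", "payload": {"slide": [[0,-0.001,0.04],[0,-0.001,0.08],[0,-0.001,0.1],[0,-0.001,0.11],[0,-0.001,0.115],[0,-0.001,0.115],[0,-0.001,0.115],[0,-0.001,0.115],[0,-0.001,0.115],[0,-0.001,0.115],[0,-0.001,0.115],[0,-0.001,0.115]], "rot": [[0,0,0],[0,0,0],[0,0,0],[0,0,0],[0,0,0],[0,0,0],[0,0,0],[0,0,0],[0,0,0],[0,0,0],[0,0,0],[0,0,0]], "hand": [0.55,0.55,0.55,0.55,0.55,0.55,0.2,0.2,0.2,0.2,0.2,0.2]}}

```text
time: 47.95
tool_pos: [0.3993, -0.2093, 0.0171]
eef_rot: [0.205, 0.979, -0.0, 0.001]
force: [-0.7, 0.3, 6.5]
width: 0.0292
finger_force: 25.0
```

```bash
python3 go.py .4425 .248 .20
```

```text
t 47.95 tcp [ 0.3993 -0.2093  0.0171] w 0.0292 F [-0.7  0.3  6.5] yaw_y 66.37
[0.4425, 0.248, 0.2] [ 0.1433  0.4363 -0.1832]
```

Emit:
{"api": "servo_tool", "payload": {"slide": [[0,0,-0.02],[0,0,-0.05],[0,0,-0.09],[0,0,-0.13],[0,0,-0.165],[0.007,0.02,-0.183],[0.018,0.055,-0.183],[0.03,0.09,-0.183],[0.043,0.13,-0.183],[0.056,0.17,-0.183],[0.069,0.21,-0.183],[0.082,0.25,-0.183]], "rot": [[0,0,0],[0,0,0],[0,0,0],[0,0,0],[0,0,0],[0,0,0],[0,0,0],[0,0,0],[0,0,0],[0,0,0],[0,0,0],[0,0,0]], "hand": [0.2,0.2,0.2,0.2,0.2,0.2,0.2,0.2,0.2,0.2,0.2,0.2]}}

```text
time: 49.15
tool_pos: [0.4229, 0.0547, 0.199]
eef_rot: [0.205, 0.979, -0.0, 0.0]
force: [1.1, 0.0, -1.0]
width: 0.0294
finger_force: 25.0
```

Emit:
{"api": "servo_tool", "payload": {"slide": [[0.013,0.04,0],[0.026,0.08,0],[0.039,0.12,0],[0.052,0.16,0],[0.061,0.186,0],[0.061,0.186,0],[0.061,0.186,0],[0.061,0.186,0]], "rot": [[0,0,0],[0,0,0],[0,0,0],[0,0,0],[0,0,0],[0,0,0],[0,0,0],[0,0,0]], "hand": [0.2,0.2,0.2,0.2,0.2,0.2,0.2,0.2]}}

```text
time: 49.95
tool_pos: [0.4416, 0.2469, 0.1986]
eef_rot: [0.205, 0.979, -0.001, -0.0]
force: [-0.0, -0.4, -1.0]
width: 0.0295
finger_force: 25.0
```

```bash
python3 go.py .4425 .248 .104
```

```text
t 49.95 tcp [0.4416 0.2469 0.1986] w 0.0295 F [-0.  -0.4 -1. ] yaw_y 66.35
[0.4425, 0.248, 0.104] [-0.0005  0.0015  0.0946]
```

Emit:
{"api": "servo_tool", "payload": {"slide": [[0,0.001,0.03],[0,0.001,0.06],[0,0.001,0.078],[0,0.001,0.082],[0,0.001,0.085],[0,0.001,0.088],[0,0.001,0.09],[0,0.001,0.092],[0,0.001,0.094],[0,0.001,0.096],[0,0.001,0.098],[0,0.001,0.098]], "rot": [[0,0,0],[0,0,0],[0,0,0],[0,0,0],[0,0,0],[0,0,0],[0,0,0],[0,0,0],[0,0,0],[0,0,0],[0,0,0],[0,0,0]], "hand": [0.2,0.2,0.2,0.2,0.2,0.2,0.2,0.2,0.2,0.2,0.2,0.2]}}

```text
time: 51.15
tool_pos: [0.4435, 0.2494, 0.1042]
eef_rot: [0.204, 0.979, 0.0, 0.001]
force: [-5.6, -2.4, 17.3]
width: 0.0296
finger_force: 25.0
```

Emit:
{"api": "servo_tool", "payload": {"slide": [[0,0,-0.003],[0,0,-0.003],[0,0,-0.003],[0,0,-0.003],[0,0,-0.03],[0,0,-0.06],[0,0,-0.1],[-0.01,-0.025,-0.1],[-0.024,-0.06,-0.1],[-0.04,-0.1,-0.1],[-0.056,-0.14,-0.1],[-0.07,-0.175,-0.1]], "rot": [[0,0,0],[0,0,0],[0,0,0],[0,0,0],[0,0,0],[0,0,0],[0,0,0],[0,0,0],[0,0,0],[0,0,0],[0,0,0],[0,0,0]], "hand": [0.55,0.55,0.55,0.55,0.55,0.55,0.55,0.55,0.55,0.55,0.55,0.55]}}

```text
time: 52.35
tool_pos: [0.4358, 0.0589, 0.2006]
eef_rot: [0.204, 0.979, -0.0, -0.0]
force: [0.5, -0.2, -0.0]
width: 0.0485
finger_force: 0.0
```

Emit:
{"api": "servo_tool", "payload": {"slide": [[-0.006,-0.015,0.02],[-0.006,-0.015,0.06],[-0.006,-0.015,0.08],[-0.006,-0.015,0.08],[-0.006,-0.015,0.08]], "rot": [[0,0,0],[0,0,0],[0,0,0],[0,0,0],[0,0,0]], "hand": [0.55,0.55,0.55,0.55,0.55]}}

```text
time: 52.85
tool_pos: [0.4357, 0.0444, 0.1209]
eef_rot: [0.205, 0.979, -0.0, -0.001]
force: [0.7, 0.2, 0.0]
width: 0.0484
finger_force: 0.0
```

```bash
python3 lids.py|egrep "side|top";  python3 go.py .4371 .0449 .016
```

```text
side black [270.  269.5] [17, 15, 172] [0.4342 0.039 ]
t 52.95 tcp [0.4371 0.0446 0.1224] w 0.0487 F [ 1.  -0.3  0.7] yaw_y 66.41
[0.4371, 0.0449, 0.016] [4.000e-04 1.000e-04 1.064e-01]
```

Emit:
{"api": "servo_tool", "payload": {"slide": [[0,0,0.04],[0,0,0.07],[0,0,0.09],[0,0,0.1],[0,0,0.106],[0,0,0.106],[0,0,0.106],[0,0,0.106],[0,0,0.106],[0,0,0.106],[0,0,0.106],[0,0,0.106]], "rot": [[0,0,0],[0,0,0],[0,0,0],[0,0,0],[0,0,0],[0,0,0],[0,0,0],[0,0,0],[0,0,0],[0,0,0],[0,0,0],[0,0,0]], "hand": [0.55,0.55,0.55,0.55,0.55,0.55,0.2,0.2,0.2,0.2,0.2,0.2]}}

```text
time: 54.15
tool_pos: [0.4369, 0.0444, 0.016]
eef_rot: [0.205, 0.979, 0.0, 0.001]
force: [-0.8, -0.5, 5.8]
width: 0.0293
finger_force: 25.0
```

```bash
python3 go.py .5515 .2395 .20
```

```text
t 54.15 tcp [0.4369 0.0444 0.016 ] w 0.0293 F [-0.8 -0.5  5.8] yaw_y 66.38
[0.5515, 0.2395, 0.2] [-0.0272  0.2248 -0.1838]
```

Emit:
{"api": "servo_tool", "payload": {"slide": [[0,0,-0.02],[0,0,-0.05],[0,0,-0.09],[0,0,-0.13],[0,0,-0.17],[-0.002,0.02,-0.184],[-0.006,0.05,-0.184],[-0.01,0.085,-0.184],[-0.015,0.125,-0.184],[-0.02,0.165,-0.184],[-0.024,0.2,-0.184],[-0.027,0.2245,-0.184]], "rot": [[0,0,0],[0,0,0],[0,0,0],[0,0,0],[0,0,0],[0,0,0],[0,0,0],[0,0,0],[0,0,0],[0,0,0],[0,0,0],[0,0,0]], "hand": [0.2,0.2,0.2,0.2,0.2,0.2,0.2,0.2,0.2,0.2,0.2,0.2]}}

```text
time: 55.35
tool_pos: [0.5512, 0.2413, 0.1985]
eef_rot: [0.204, 0.979, 0.0, -0.0]
force: [-0.2, -0.8, 0.4]
width: 0.0295
finger_force: 25.0
```

Emit:
{"api": "servo_tool", "payload": {"slide": [[0,0,0],[0,0,0],[0,0,0]], "rot": [[0,0,0],[0,0,0],[0,0,0]], "hand": [0.2,0.2,0.2]}}

```text
time: 55.65
tool_pos: [0.5498, 0.2383, 0.1985]
eef_rot: [0.205, 0.979, -0.001, -0.001]
force: [0.6, 0.0, -1.2]
width: 0.0292
finger_force: 25.0
```

```bash
python3 go.py .5515 .2395 .103
```

```text
t 55.65 tcp [0.5498 0.2383 0.1985] w 0.0292 F [ 0.6  0.  -1.2] yaw_y 66.36
[0.5515, 0.2395, 0.103] [-0.0012  0.0019  0.0955]
```

Emit:
{"api": "servo_tool", "payload": {"slide": [[-0.001,0.001,0.03],[-0.001,0.001,0.06],[-0.001,0.001,0.079],[-0.001,0.001,0.083],[-0.001,0.001,0.086],[-0.001,0.001,0.089],[-0.001,0.001,0.091],[-0.001,0.001,0.093],[-0.001,0.001,0.095],[-0.001,0.001,0.097],[-0.001,0.001,0.099],[-0.001,0.001,0.099]], "rot": [[0,0,0],[0,0,0],[0,0,0],[0,0,0],[0,0,0],[0,0,0],[0,0,0],[0,0,0],[0,0,0],[0,0,0],[0,0,0],[0,0,0]], "hand": [0.2,0.2,0.2,0.2,0.2,0.2,0.2,0.2,0.2,0.2,0.2,0.2]}}

```text
time: 56.85
tool_pos: [0.553, 0.2401, 0.1031]
eef_rot: [0.204, 0.979, 0.0, 0.001]
force: [-4.0, -1.7, 14.3]
width: 0.0293
finger_force: 25.0
```

Seated. I release it and withdraw toward -y for a last look.

Emit:
{"api": "servo_tool", "payload": {"slide": [[0,0,-0.003],[0,0,-0.003],[0,0,-0.003],[0,0,-0.003],[0,0,-0.03],[0,0,-0.06],[0,0,-0.1],[-0.015,-0.04,-0.12],[-0.03,-0.08,-0.14],[-0.045,-0.12,-0.16],[-0.06,-0.16,-0.17],[-0.075,-0.2,-0.17]], "rot": [[0,0,0],[0,0,0],[0,0,0],[0,0,0],[0,0,0],[0,0,0],[0,0,0],[0,0,0],[0,0,0],[0,0,0],[0,0,0],[0,0,0]], "hand": [0.55,0.55,0.55,0.55,0.55,0.55,0.55,0.55,0.55,0.55,0.55,0.55]}}

```text
time: 58.05
tool_pos: [0.5413, 0.025, 0.2721]
eef_rot: [0.204, 0.979, 0.0, 0.002]
force: [0.9, -0.0, 0.2]
width: 0.0485
finger_force: 0.0
```

Emit:
{"api": "servo_tool", "payload": {"slide": [[-0.015,-0.04,0],[-0.03,-0.08,0],[-0.045,-0.12,0],[-0.06,-0.16,0],[-0.06,-0.16,0],[-0.06,-0.16,0]], "rot": [[0,0,0],[0,0,0],[0,0,0],[0,0,0],[0,0,0],[0,0,0]], "hand": [0.55,0.55,0.55,0.55,0.55,0.55]}}

```text
time: 58.65
tool_pos: [0.531, -0.1448, 0.2695]
eef_rot: [0.206, 0.979, 0.0, -0.0]
force: [0.0, 0.2, 0.1]
width: 0.0486
finger_force: 0.0
```

```bash
python3 -c "
from h import *
o=[]
for n,x,y in (('side',165,130),('top',180,190)):
    c=cam(n);o.append(cv2.resize(c['img'][y:y+130,x:x+125],None,fx=3.2,fy=3.2,interpolation=cv2.INTER_CUBIC)[:,:,::-1])
cv2.imwrite('pics/end.png',np.hstack(o))"
```

```text
(no output)
```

View pics/end.png

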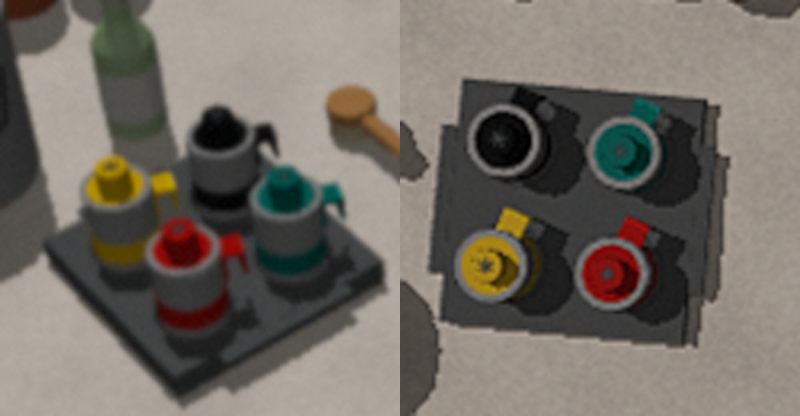

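The last picture shows all four caddies upright in the wells, each closed level with the lid of its own colour (right panel: black (505,140), teal (623,152), yellow (490,265), red (613,273)). I hand in the job.

```bash
python3 -c "
from bench import arm
print(arm.finish_job())"
```

```text
the job is handed in; nothing more can be done
None
```

I handed in the job at about 59 s: all four caddies (black, yellow, teal, red) are upright in the insert's wells, each closed with the lid of its own colour, and nothing else on the bench was touched.

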